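Reload and lock the filter-disc cassette

ROBOT

A 6-joint arm with a two-finger parallel gripper is mounted at the origin on the work surface. World frame = base frame: x ahead of the robot, y to its left, z up, the work surface at z = 0. Lengths are in m, angles in degrees, forces in N, time in s.
With the tool pointing down it reaches from about 0.3 to 0.75 m from the base axis. Payload 8.5 kg.
Tool frame: the origin (TCP) lies between the finger pads; the fingertips stand 17 mm ahead of it and the grasp point (between the pads) lies 2 mm behind it; z points along the fingers, y is the direction in which the jaws open and shut (so a half turn about z gives the same grasp; the last joint's range is limited). The gripper opens to 85 mm and grips with 20 to 120 N. Pads are 22 mm wide; open, the fingers measure 114 mm over their backs; the gripper's body (76 mm by 85 mm) begins 54 mm behind the grasp point. The pads swing forward as they close: fully open they stand 13 mm farther back than shut.
Start: joints at [63.237, 21.807, 74.336, -0, 83.858, -12.336], TCP at [0.137, 0.533, 0.248] pointing down, gripper open.
Joint ranges: [-178.18, 178.18], [-50.72, 133.34], [12.68, 142.11], [-81.47, 261.47], [9.98, 163.14], [-165.26, 165.26]. Speed limits (degrees/s): [136.94, 136.94, 180, 180, 180, 180].

INTERFACE

Orientations are given as a 3x3 rotation matrix whose columns are the frame's x, y, z axes.
In Python, from rig import readout, eyes, env gives the robot as it stands.
- The arm moves only by the tool arm_command, never from a script. Its argument "rows" is text: rows parted by semicolons, each of 7 numbers parted by spaces: the closure, from 0 (fully open) to 1 (shut), then the shift along the tool's x, y, z in mm, then the turn, a rotation vector about the tool's x, y, z in degrees. In form: grip dx dy dz rx ry rz; .... A call has 1 to 5 rows; each row shifts and turns the commanded pose from where the row before left it, along the tool's axes as they then stand; what a row does not reach is not made up. A row lasts 1/12 s, in which the tool goes at most 41.7 mm and 7.16 degrees, less where a joint would pass 70% of its speed; a pose out of reach is approached as far as the arm can. A call with a gripper value outside its range is refused whole. The fingers move at their own pace and stop on an object; "squeeze" is the grip in N (left out, the last holds). Time passes only in rows, so rows that do not move let the fingers close. It gives the time, the measured TCP pose, the force and the opening at its end, in the units of the state.
- readout.observe(): the state, without advancing time (a new reading comes with each control period).
- eyes.get_image(name): name is "scene" or "top" or "wrist"; returns the picture (420x560x3 uint8, red, green, blue); there is no depth.
- eyes.camera_model(name): a dict with "mtx" (3x3 intrinsics, pixels), "k1" (the pictures are not rectified: a ray, as slopes to the right and down, at radius r is drawn at 1 + k1 r^2 times it, then the intrinsics apply), "view" (4x4, takes a point from world to camera coordinates). Camera axes: x right, y up, looking along -z (the intrinsics and any distortion apply to the point x, -y, -z); pixel columns grow to the right and rows downward; lengths in m; the calibration is good to about 2 mm. A picture is of the moment at which its call begins: read the wrist's pose just before it. camera_model takes no time and is no camera call; for the wrist camera it gives the pose at the moment of the call.
- env.close_job(): hands the job in, once; it reports no verdict.
The state is a dict: "time_s": time; "q": joint angles; "qvel": joint speeds; "joint_efforts": joint torques, N m; "position": TCP position; "tool_rot": TCP orientation; "ft_force": force on the tool from outside, world axes, zero at the start; "wrist_torque": the same for the moment, N m; "grip_width": finger opening in m.
Only numpy, scipy, OpenCV 4.12 (cv2) and the standard library are available. Lean on these libraries where they do the work, as an engineer would, in place of code of your own. Each camera call takes 0.05 s, during which the arm holds its last target. There are 200 camera calls.

TASK

Turn the cassette's lock collar fully open to its green mark, take the spent (black-stemmed) filter disc out of the top slot and lay it flat in the grey tray. Then slide every fresh disc on the bench fully home into the slot banded in its own colour, stem out of the mouth, and turn the collar back until it stops at its red locked mark. Leave the other glassware where it stands.

Things in the scene. Friction and masses are not known exactly. Their poses are not given: they have to be found in the camera images.
- cassette: White slotted cassette, fixed, 80 mm wide, 135 mm tall. Origin: centre of its underside, below the middle of a seated disc. z up; mouth faces -x. Four level slots 28 mm apart, 11 mm high, 68 mm wide, cut in teeth on both walls; a lip 3 mm high at the front keeps a disc in, leaving an 8 mm mouth: pass discs in or out 5 mm above the floor. Teeth points (45 degrees) at x -41 mm. Stop at x +1 mm.
- slot_red (a point): The lowest slot, marked by red bands on the walls: where the centre of a seated disc's underside belongs, on the slot's floor, 20 mm above the bench. Axes as the cassette. Seated discs' grips stand straight above one another, 60 mm in front of the teeth, with 6 mm between, so fill from the bottom up.
- slot_yellow (a point): The second slot, marked by yellow bands on the walls: where the centre of a seated disc's underside belongs, on the slot's floor, 48 mm above the bench. Axes as the cassette. Seated discs' grips stand straight above one another, 60 mm in front of the teeth, with 6 mm between, so fill from the bottom up.
- slot_green (a point): The third slot, marked by green bands on the walls: where the centre of a seated disc's underside belongs, on the slot's floor, 76 mm above the bench. Axes as the cassette. Seated discs' grips stand straight above one another, 60 mm in front of the teeth, with 6 mm between, so fill from the bottom up.
- slot_blue (a point): The top slot, marked by blue bands on the walls: where the centre of a seated disc's underside belongs, on the slot's floor, 104 mm above the bench. Axes as the cassette. Seated discs' grips stand straight above one another, 60 mm in front of the teeth, with 6 mm between, so fill from the bottom up.
- disc_red: Fresh filter disc: white frit, steel rim, red stem, 64 mm across, 4 mm thick, 70 g. A flat stem (10 mm wide, 4 thick) runs along its -x to x -107 mm; on it an upright grip at x -100 mm, 14 mm (x) by 10 mm (y), 4 to 22 mm above the underside: pinch it across y from above. Origin: centre of the underside; z up. Starts flat on the bench, or absent.
- disc_yellow: Fresh filter disc: white frit, steel rim, yellow stem, 64 mm across, 4 mm thick, 70 g. A flat stem (10 mm wide, 4 thick) runs along its -x to x -107 mm; on it an upright grip at x -100 mm, 14 mm (x) by 10 mm (y), 4 to 22 mm above the underside: pinch it across y from above. Origin: centre of the underside; z up. Starts flat on the bench, or absent.
- disc_green: Fresh filter disc: white frit, steel rim, green stem, 64 mm across, 4 mm thick, 70 g. A flat stem (10 mm wide, 4 thick) runs along its -x to x -107 mm; on it an upright grip at x -100 mm, 14 mm (x) by 10 mm (y), 4 to 22 mm above the underside: pinch it across y from above. Origin: centre of the underside; z up. Starts flat on the bench, or absent.
- disc_blue: Fresh filter disc: white frit, steel rim, blue stem, 64 mm across, 4 mm thick, 70 g. A flat stem (10 mm wide, 4 thick) runs along its -x to x -107 mm; on it an upright grip at x -100 mm, 14 mm (x) by 10 mm (y), 4 to 22 mm above the underside: pinch it across y from above. Origin: centre of the underside; z up. Starts flat on the bench, or absent.
- disc_spent: Spent filter disc: brown frit, steel rim, black stem, 64 mm across, 4 mm thick, 70 g. A flat stem (10 mm wide, 4 thick) runs along its -x to x -107 mm; on it an upright grip at x -100 mm, 14 mm (x) by 10 mm (y), 4 to 22 mm above the underside: pinch it across y from above. Origin: centre of the underside; z up. Starts in the top slot, stem out of the mouth.
- tray: Grey open tray for the spent disc, fixed, 190 mm (x) by 114 mm (y), 22 mm tall, walls and floor 4 mm. Origin: centre of its underside, x along its length. A disc with its stem (139 mm long) fits lengthwise: disc centre about 37 mm one way from the tray's middle, grip 63 mm the other way.
- collar (a joint): Brass lock collar captive on a 14 mm post at x -33, y +60 mm of the cassette, on a vertical hinge: 0 = open (arm over green mark), 2.1 rad = locked at its stop (arm along the cassette's -y, over red mark); grows anticlockwise from above. Stays where left (friction 0.06 N m). Its arm carries a hanging gate bar that bars the discs' way out when locked. Starts at 1.5 to 2.1 rad.
- collar_knob (a point): Centre of the top face of the collar's upright black round knob, 14 mm across, 28 mm tall (144 to 172 mm above the bench), at the end of the arm, 44 mm from the collar's axis. It may be pinched from above and carried round in an arc; it can turn within the grip.
- collar_axis (a point): Point on the vertical axis of the lock collar, at the collar's top face, 144 mm above the bench. Axes as the cassette.
- beaker: Bystander, to be left alone: clear glass beaker, 72 mm across, 95 mm tall. Origin: centre of its underside.
- amber_bottle: Bystander, to be left alone: amber glass bottle, 64 mm across, 150 mm tall. Origin: centre of its underside.
- white_jar: Bystander, to be left alone: white jar with a blue cap, 60 mm across, 75 mm tall. Origin: centre of its underside.
- flask: Bystander, to be left alone: green-tinted conical flask, 84 mm across the foot, 125 mm tall. Origin: centre of its underside.
- weighing_jar: Bystander, to be left alone: small glass jar, 44 mm across, 45 mm tall. Origin: centre of its underside.
- wash_bottle: Bystander, to be left alone: white bottle with a red cap, 60 mm across, 140 mm tall. Origin: centre of its underside.
There are look-alikes about, which are no part of the job. Leave any purple or turquoise look-alike of the disc_red alone.

How it is judged:
By the outcome, as a careful person would: the job done as asked, in the order asked, and still so for the second after the job is handed in, with the robot touching nothing.
Of disc_red, disc_yellow, disc_green, disc_blue only 2 to 4 are there at a start; the rules pass over those that are not, and their reading is None.
At some moment in a run one of disc_red, disc_yellow, disc_green, disc_blue, disc_spent may be knocked a few centimetres aside while the robot is not near it.
It also fails if it takes over 210 s, if anything falls off the work surface, if the arm or the gripper's body presses on something with over 40 N, if the wrist force passes 120 N, or if a joint passes its speed limit or range.

## Working session

There is one attempt and no reset: what is moved stays moved. The work goes in short steps, Python scripts to look and compute and a tool call to move; the robot and the scene stay as the last step left them, time stands still between calls to the robot, and variables do not carry over. Pictures are saved under pics/ and viewed, about 12 in all and at most 16, crops included, and the job is handed in when it is done.

Besides the shell and the picture viewer there is one more tool, called as a command line: name --argument value ..., lists and objects as JSON in quotes. arm_command: Moves the arm, as the interface text tells. Its arguments: {"type":"object","properties":{"rows":{"type":"string"},"squeeze":{"type":"number"}},"required":["rows"]}

```bash
ls; mkdir -p pics; cat > h.py <<'E'
import numpy as np, cv2
from rig import readout, eyes, env
def snap(n,f):
    m=eyes.camera_model(n); im=eyes.get_image(n); cv2.imwrite(f'pics/{f}.png',im[:,:,::-1]); np.savez(f'pics/{f}.npz',**{k:np.array(v) for k,v in m.items()}); return im
def cam(f): d=np.load(f'pics/{f}.npz'); return d['mtx'],float(d['k1']),d['view']
def px2w(f,u,v,z):
    K,k1,V=cam(f); d=np.linalg.solve(K,[u,v,1.]); p=d[:2].copy()
    for _ in range(20): p=d[:2]/(1+k1*(p@p))
    r=V[:3,:3].T@np.array([p[0],-p[1],-1]); c=-V[:3,:3].T@V[:3,3]
    return c+r*(z-c[2])/r[2]
def w2px(f,P):
    K,k1,V=cam(f); c=V[:3,:3]@np.array(P)+V[:3,3]; p=np.array([c[0],-c[1]])/-c[2]; p=p*(1+k1*(p@p)); return (K@[p[0],p[1],1])[:2]
E
python3 - <<'E'
from h import *
for n in('scene','top','wrist'): snap(n,n+'0')
s=readout.observe(); print(s)
E
```

```text
pics
{'time_s': 0.15, 'q': array([ 6.32381849e+01,  2.18323768e+01,  7.43724035e+01,  4.67735901e-04,
        8.38586016e+01, -1.23347391e+01]), 'qvel': array([ 0.04513109, -0.03804917, -0.13183322, -0.01935159, -0.06838703,
        0.00443808]), 'joint_efforts': array([ 6.53105180e-04, -4.48623991e+01, -2.31346607e+01, -2.24446221e-04,
        3.74669151e-03,  2.58674686e-05]), 'position': array([0.13692636, 0.5324692 , 0.2478652 ]), 'tool_rot': array([[-9.68465251e-01,  2.49148155e-01, -5.05359568e-04],
       [ 2.49148547e-01,  9.68464781e-01, -9.84075075e-04],
       [ 2.44242455e-04, -1.07895212e-03, -9.99999388e-01]]), 'ft_force': array([ 0.77888372, -0.44970662,  0.11129554]), 'wrist_torque': array([ 7.77962633e-05, -1.25431684e-02, -2.83010090e-03]), 'grip_width': 0.08557282959923726}
```

View pics/top0.png

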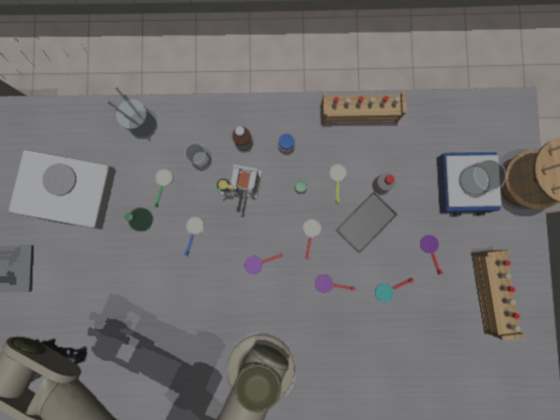

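View pics/scene0.png

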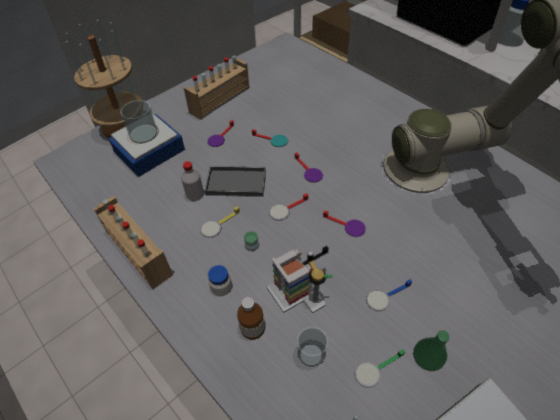

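The top view shows white discs with stems in green (163,177→157,203), blue (195,226→188,252), yellow (338,173→338,200) and red (312,228→308,256). The red-stemmed discs with purple or turquoise frits are look-alikes. The cassette is at about (243,180) and the tray at (367,222). Next is an enlarged crop.

```bash
python3 - <<'E'
from h import *
im=cv2.imread('pics/top0.png'); a=cv2.resize(im[120:270,140:340],None,fx=4,fy=4,interpolation=cv2.INTER_CUBIC); cv2.imwrite('pics/c1.png',a)
f='top0'; K,k1,V=cam(f); print(-V[:3,:3].T@V[:3,3],k1,K[0,0])
for n,u,v,z in [('gd',163.5,177.5,.004),('gg',157,203,.02),('bd',195,226,.004),('bg',188,252,.02),('yd',338,173,.004),('yg',338,200,.02),('rd',312,228,.004),('rg',308,256,.02),('cass',243,180,.13),('tray',367,222,.02)]:print(n,px2w(f,u,v,z).round(3))
E
```

```text
[ 0.3986944  -0.07310824  1.47568428] 0.020772676814337428 419.4372602942173
gd [0.663 0.337 0.004]
gg [0.57  0.354 0.02 ]
bd [0.489 0.224 0.004]
bg [0.398 0.244 0.02 ]
yd [ 0.669 -0.284  0.004]
yg [ 0.571 -0.278  0.02 ]
rd [ 0.475 -0.187  0.004]
rg [ 0.378 -0.17   0.02 ]
cass [0.628 0.043 0.13 ]
tray [ 0.492 -0.376  0.02 ]
```

View pics/c1.png

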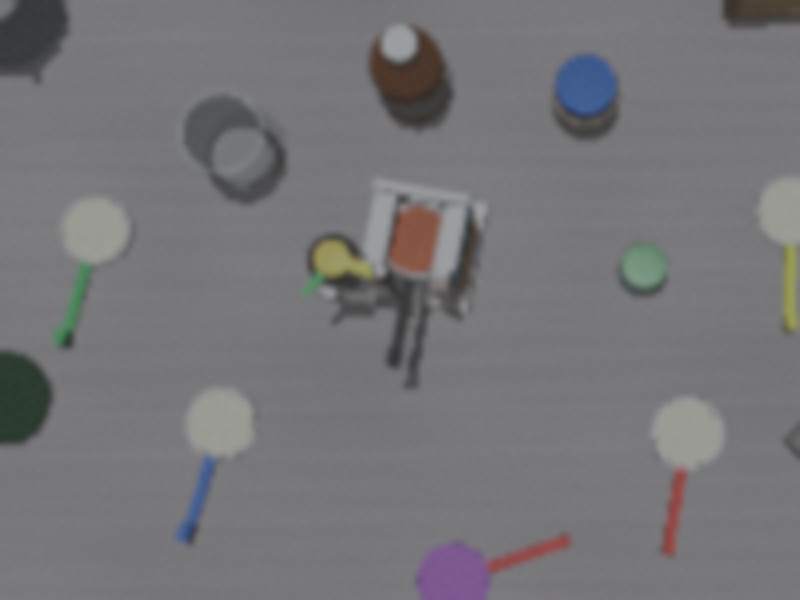

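The crop confirms the four white-frit discs. The cassette is yawed about −10°, and the collar axis is at crop (332,257) with its arm pointing toward the stem. I'll check the wrist camera geometry and the path to a close viewpoint.

```bash
cat >> h.py <<'E'
def st():
    s=readout.observe(); return s, np.array(s['position']), np.array(s['tool_rot'])
def togo(P,yaw=None):
    "shift (tool axes, mm) and rz (deg) to TCP P with tool y along yaw+90 (tool x = -(cos,sin yaw))"
    s,p,R=st(); d=R.T@(np.array(P)-p)*1000; out=[d.round(1)]
    if yaw is not None:
        from scipy.spatial.transform import Rotation as T
        c,n=np.cos(np.radians(yaw)),np.sin(np.radians(yaw)); G=np.array([[-c,-n,0],[-n,c,0],[0,0,-1]]).T
        G=np.column_stack([[-c,-n,0],[-n,c,0],[0,0,-1]])
        out.append(np.degrees(T.from_matrix(R.T@G).as_rotvec()).round(2))
    print(*out)
E
python3 - <<'E'
from h import *
s,p,R=st(); K,k1,V=cam('wrist0'); c=-V[:3,:3].T@V[:3,3]
print('cam in tool',R.T@(c-p)*1000); print('cam axes in tool',(R.T@V[:3,:3].T).round(3)); print(K,k1)
f='top0'
ax=px2w(f,140+332/4,120+257/4,.15); fr=px2w(f,140+415/4,120+240/4,.108); gr=px2w(f,140+393/4,120+360/4,.126)
print(ax,fr,gr, np.degrees(np.arctan2(*(fr-gr)[[1,0]])))
c=fr[:2]; y=np.radians(-10.4); Rz=np.array([[np.cos(y),-np.sin(y)],[np.sin(y),np.cos(y)]])
print('cass axis pred', c+Rz@[-.033,.06])
togo([ax[0]-.13,ax[1]-.05,.36],-10)
E
```

```text
cam in tool [  73.29538822   -1.4338697  -125.12530952]
cam axes in tool [[ 0.001  0.958  0.286]
 [ 1.    -0.001  0.001]
 [ 0.001  0.286 -0.958]]
[[311.51159349   0.         279.12007303]
 [  0.         311.51159349 212.32122001]
 [  0.           0.           1.        ]] -0.03387438432983619
[0.61190874 0.10554944 0.15      ] [0.63175113 0.04263926 0.108     ] [0.53077256 0.05961258 0.126     ] -9.541558087356565
cass axis pred [0.61012442 0.10761068]
[-452.9 -376.  -111.8] [-0.06 -0.02 -4.43]
```

View pics/wrist0.png

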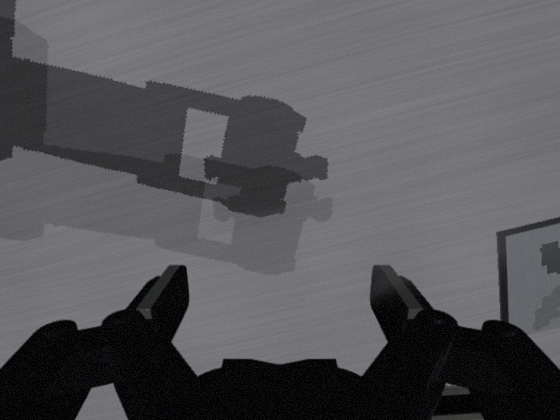

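arm_command --rows "0 0 0 -10 0 0 -4.4; 0 -37 -17 -6 0 0 0; 0 -37 -17 -6 0 0 0; 0 -37 -17 -6 0 0 0; 0 -37 -17 -6 0 0 0"

```text
time_s: 0.57
position: [0.2719, 0.4387, 0.2824]
tool_rot: [[-0.985, 0.173, -0.0], [0.173, 0.985, -0.0], [0.0, -0.0, -1.0]]
ft_force: [0.5, 1.3, 0.3]
grip_width: 0.0855
```

arm_command --rows "0 -37 -17 -6 0 0 0; 0 -37 -17 -6 0 0 0; 0 -37 -17 -6 0 0 0; 0 -37 -17 -6 0 0 0; 0 -37 -17 -6 0 0 0"

```text
time_s: 0.98
position: [0.4396, 0.3225, 0.3125]
tool_rot: [[-0.985, 0.174, -0.0], [0.174, 0.985, -0.0], [0.0, -0.0, -1.0]]
ft_force: [0.8, 1.3, -0.2]
grip_width: 0.0855
```

arm_command --rows "0 -37 -19 -6 0 0 0; 0 -37 -19 -6 0 0 0; 0 -37 -19 -6 0 0 0; 0 -37 -19 -6 0 0 0; 0 0 0 0 0 0 0"

```text
time_s: 1.4
position: [0.5744, 0.2194, 0.3351]
tool_rot: [[-0.984, 0.18, 0.0], [0.18, 0.984, -0.001], [-0.001, -0.001, -1.0]]
ft_force: [0.3, 0.6, -0.6]
grip_width: 0.0853
```

arm_command --rows "0 -12 -35 -2 0 0 0; 0 -12 -35 -1 0 0 0; 0 -12 -35 -1 0 0 0; 0 -12 -35 0 0 0 0; 0 0 0 0 0 0 0"

```text
time_s: 1.82
position: [0.5934, 0.0724, 0.3394]
tool_rot: [[-0.984, 0.18, -0.001], [0.18, 0.984, -0.002], [0.001, -0.002, -1.0]]
ft_force: [-0.0, 0.9, 0.2]
grip_width: 0.0855
```

```bash
python3 - <<'E'
from h import *
print(st()[1]); snap('wrist','w1')
im=cv2.imread('pics/w1.png'); cv2.imwrite('pics/w1b.png',cv2.resize(im[0:400,60:500],None,fx=1.5,fy=1.5,interpolation=cv2.INTER_CUBIC))
E
```

```text
[0.59341605 0.07240561 0.33940326]
```

View pics/w1b.png

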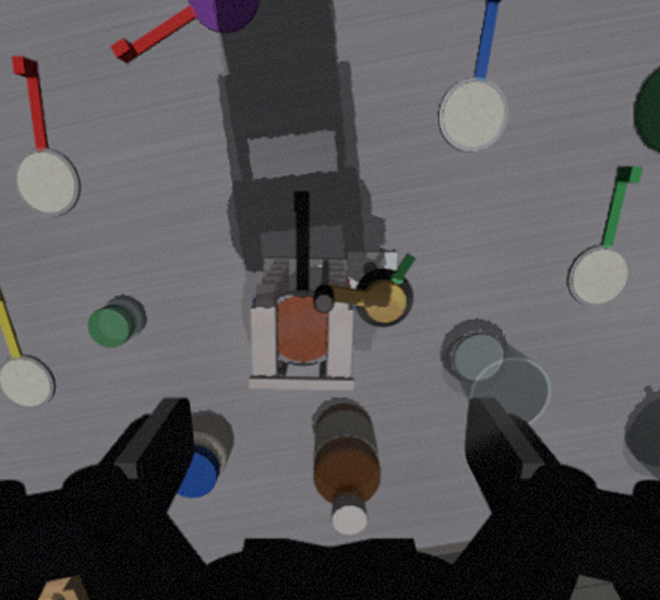

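```bash
python3 - <<'E'
from h import *
def q(U,V,z): return px2w('w1',60+U/1.5,V/1.5,z)
for n,U,V,z in [('axis',388,301,.144),('knob',323,299,.172),('backL',250,380,.135),('backR',354,380,.135),('wallLf',263,308,.135),('wallRf',340,308,.135),('frit',303,328,.108),('grip',302,198,.126)]: print(n,q(U,V,z).round(4))
a=q(388,301,.144);k=q(323,299,.172);f=q(303,328,.108);g=q(302,198,.126)
print(np.linalg.norm((k-a)[:2]),np.linalg.norm((f-g)[:2]),np.degrees(np.arctan2(*(f-g)[[1,0]])))
b=q(340,308,.135)-q(263,308,.135);print(np.degrees(np.arctan2(b[0],-b[1])), np.degrees(np.arctan2(*(k-a)[[1,0]])))
b=q(354,380,.135)-q(250,380,.135);print(np.degrees(np.arctan2(b[0],-b[1])),np.linalg.norm(b))
togo([k[0],k[1],.21],-10.4)
E
```

```text
axis [0.6097 0.11   0.144 ]
knob [0.5931 0.0667 0.172 ]
backL [ 0.6552 -0.0024  0.135 ]
backR [0.6694 0.0761 0.135 ]
wallLf [0.601 0.02  0.135]
wallRf [0.6111 0.0754 0.135 ]
frit [0.6296 0.0427 0.108 ]
grip [0.5297 0.0627 0.126 ]
0.04638208638815042 0.10183650750034945 -11.376439621937557
169.7103911298266 -110.89398085648284
169.77779647451462 0.0798238417190936
[ -1.8  -8.2 129.5] [-0.03 -0.06  0.11]
```

arm_command --rows "0 -2 -8 20 0 0 0; 0 0 0 40 0 0 0; 0 0 0 40 0 0 0; 0 0 0 40 0 0 0; 0 0 0 32 0 0 0"

```text
time_s: 2.28
position: [0.5919, 0.071, 0.1652]
tool_rot: [[-0.985, 0.173, -0.003], [0.173, 0.985, 0.0], [0.003, -0.0, -1.0]]
ft_force: [0.8, 0.1, -1.2]
grip_width: 0.0854
```

arm_command --rows "0.4 0 0 0 0 0 0; 0.9 0 0 0 0 0 0; 0.9 0 0 0 0 0 0; 0.9 0 0 0 0 0 0; 0.9 0 0 0 0 0 0" --squeeze 40

```text
time_s: 2.7
position: [0.5939, 0.07, 0.1703]
tool_rot: [[-0.985, 0.174, 0.004], [0.174, 0.985, -0.0], [-0.004, 0.0, -1.0]]
ft_force: [0.4, -0.1, 0.5]
grip_width: 0.0257
```

arm_command --rows "0.9 0 0 0 0 0 0; 0.9 0 0 0 0 0 0; 0.9 0 0 0 0 0 0"

```text
time_s: 2.95
position: [0.5934, 0.0682, 0.17]
tool_rot: [[-0.985, 0.175, 0.002], [0.175, 0.985, -0.003], [-0.003, -0.003, -1.0]]
ft_force: [-2.3, -6.9, 6.1]
grip_width: 0.0123
```

```bash
python3 - <<'E'
from h import *
a=np.radians(np.linspace(-111,-223,11)); P=44*np.c_[np.cos(a),np.sin(a)]; R=np.array([[-.985,.174],[.174,.985]])
print((np.diff(P,axis=0)@R.T).round(1).tolist()); print((np.array([.609,.108])*1000+P[-1]))
E
```

```text
[[8.2, 2.5], [7.6, 4.0], [6.7, 5.4], [5.5, 6.6], [4.1, 7.5], [2.6, 8.2], [0.9, 8.5], [-0.7, 8.6], [-2.4, 8.2], [-4.0, 7.6]]
[576.82043713 138.00792784]
```

arm_command --rows "0.9 8.2 2.5 0 0 0 0; 0.9 7.6 4 0 0 0 0; 0.9 6.7 5.4 0 0 0 0; 0.9 5.5 6.6 0 0 0 0; 0.9 4.1 7.5 0 0 0 0"

```text
time_s: 3.37
position: [0.5616, 0.0967, 0.1698]
tool_rot: [[-0.984, 0.176, -0.011], [0.177, 0.984, -0.01], [0.009, -0.011, -1.0]]
ft_force: [-32.1, -24.5, 22.1]
grip_width: 0.0121
```

arm_command --rows "0.9 2.6 8.2 0 0 0 0; 0.9 0.9 8.5 0 0 0 0; 0.9 -0.7 8.6 0 0 0 0; 0.9 -2.4 8.2 0 0 0 0; 0.9 -4 7.6 0 0 0 0"

```text
time_s: 3.78
position: [0.5769, 0.1394, 0.1696]
tool_rot: [[-0.985, 0.175, 0.001], [0.175, 0.985, -0.004], [-0.002, -0.004, -1.0]]
ft_force: [-24.7, -36.0, 12.8]
grip_width: 0.0121
```

arm_command --rows "0.9 0 0 0 0 0 0; 0.9 0 0 0 0 0 0; 0.9 0 0 0 0 0 0"

```text
time_s: 4.03
position: [0.5766, 0.1389, 0.1696]
tool_rot: [[-0.985, 0.175, 0.0], [0.175, 0.985, -0.004], [-0.001, -0.004, -1.0]]
ft_force: [-5.5, -10.3, 5.4]
grip_width: 0.0118
```

arm_command --rows "0.5 0 0 0 0 0 0; 0.2 0 0 0 0 0 0; 0 0 0 -10 0 0 0; 0 0 0 -30 0 0 0; 0 0 0 -35 0 0 0"

```text
time_s: 4.45
position: [0.576, 0.1411, 0.2433]
tool_rot: [[-0.985, 0.174, -0.004], [0.174, 0.985, 0.0], [0.004, -0.0, -1.0]]
ft_force: [0.6, -0.7, 0.5]
grip_width: 0.0722
```

arm_command --rows "0 10 -28 -10 0 0 0; 0 11 -28 0 0 0 0; 0 10 -28 0 0 0 0; 0 0 0 0 0 0 0"

```text
time_s: 4.78
position: [0.53, 0.0608, 0.2546]
tool_rot: [[-0.984, 0.176, 0.001], [0.176, 0.984, -0.001], [-0.001, -0.001, -1.0]]
ft_force: [1.0, -1.0, 0.9]
grip_width: 0.0853
```

```bash
python3 - <<'E'
from h import *
print(st()[1]); snap('wrist','w2'); togo([.531,.0613,.124],-10.3)
E
```

```text
[0.52999864 0.06079789 0.25464708]
[ 1.000e-01 -9.000e-01  1.305e+02] [0.01 0.09 0.14]
```

View pics/w2.png

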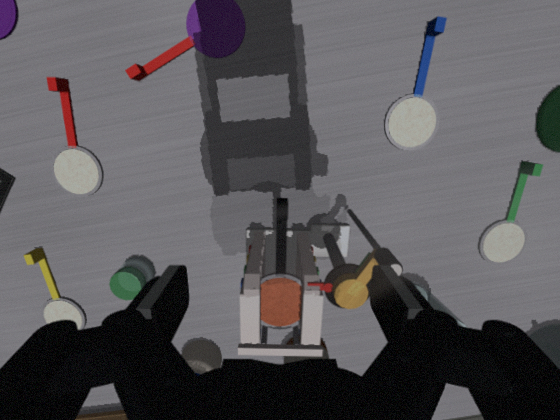

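```bash
python3 - <<'E'
from h import *
k=px2w('w2',393,269,.172); a=px2w('w2',350,292,.144); print(k,a,np.degrees(np.arctan2(*(k-a)[[1,0]])))
print(w2px('w2',[.5766,.1389,.172]), w2px('w2',[.61,.11,.144]))
for n,u,v,z in [('grip',282,204,.126),('frit',280,301,.108),('redg',59,83,.022),('redd',78,171,.004),('yg',36,256,.022),('gg',530,168,.022),('gd',502,242,.004),('bg',435,25,.022),('bd',411,122,.004)]: print(n,px2w('w2',u,v,z).round(4))
im=cv2.imread('pics/w2.png'); cv2.imwrite('pics/c2.png',cv2.resize(im[190:340,230:430],None,fx=4,fy=4,interpolation=cv2.INTER_CUBIC))
E
```

```text
[0.57653716 0.13646231 0.172     ] [0.60791067 0.1070058  0.144     ] 136.80501779334622
[396.28257307 268.54023556] [353.71633987 293.55370579]
grip [0.5254 0.0623 0.126 ]
frit [0.6287 0.0423 0.108 ]
redg [ 0.3758 -0.1576  0.022 ]
redd [ 0.4725 -0.1824  0.004 ]
yg [ 0.5658 -0.2647  0.022 ]
gg [0.561  0.3527 0.022 ]
gd [0.6599 0.3342 0.004 ]
bg [0.3921 0.2472 0.022 ]
bd [0.4868 0.2229 0.004 ]
```

View pics/c2.png

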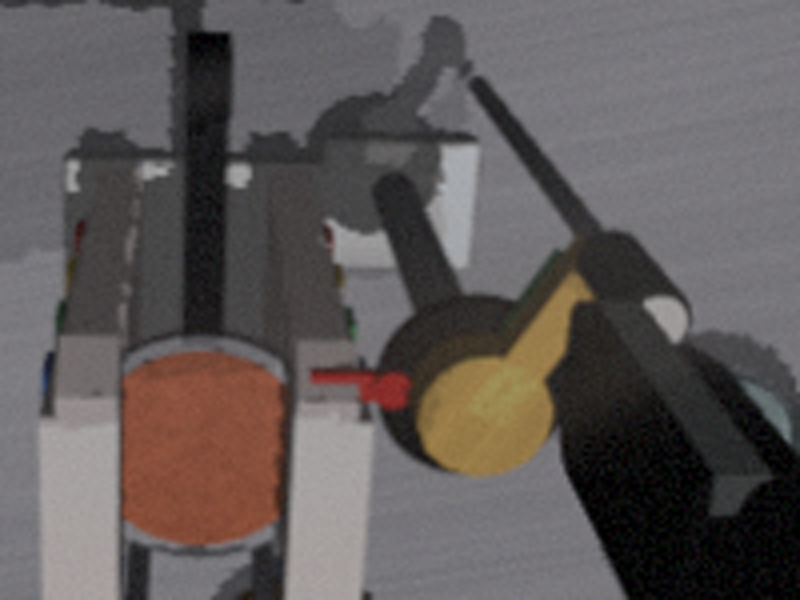

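The collar arm lies over the green mark, crop (545,290), and it was pushed against its stop. The gate bar is clear of the mouth. Next I pinch the spent grip.

arm_command --rows "0 1 -1 35 0 0 0; 0 0 0 35 0 0 0; 0 0 0 35 0 0 0; 0 0 0 25 0 0 0; 0.5 0 0 0 0 0 0" --squeeze 60

```text
time_s: 5.25
position: [0.5288, 0.0636, 0.1191]
tool_rot: [[-0.985, 0.174, -0.008], [0.174, 0.985, 0.001], [0.008, -0.0, -1.0]]
ft_force: [-0.9, -0.4, -0.8]
grip_width: 0.0758
```

arm_command --rows "0.9 0 0 0 0 0 0; 0.9 0 0 0 0 0 0; 0.9 0 0 0 0 0 0; 0.9 0 0 0 0 0 0; 0.9 0 0 0 0 0 0"

```text
time_s: 5.67
position: [0.5309, 0.0628, 0.1243]
tool_rot: [[-0.985, 0.174, 0.002], [0.174, 0.985, -0.0], [-0.002, 0.0, -1.0]]
ft_force: [-0.3, 0.1, -0.5]
grip_width: 0.0128
```

arm_command --rows "0.9 0 0 0 0 0 0; 0.9 0 0 0 0 0 0; 0.9 0 0 0 0 0 0"

```text
time_s: 5.92
position: [0.5308, 0.0627, 0.1236]
tool_rot: [[-0.985, 0.174, 0.001], [0.174, 0.985, -0.0], [-0.001, 0.0, -1.0]]
ft_force: [-0.4, 0.4, 2.5]
grip_width: 0.0096
```

arm_command --rows "0.9 0 0 -2.5 0 0 0; 0.9 0 0 -2.5 0 0 0; 0.9 0 0 0 0 0 0; 0.9 0 0 0 0 0 0; 0.9 4 0 0 0 0 0"

```text
time_s: 6.33
position: [0.5267, 0.0633, 0.128]
tool_rot: [[-0.985, 0.174, 0.0], [0.174, 0.985, -0.0], [-0.0, -0.0, -1.0]]
ft_force: [-0.4, -0.3, -1.3]
grip_width: 0.0087
```

arm_command --rows "0.9 10 0 0 0 0 0; 0.9 15 0 0 0 0 0; 0.9 20 0 0 0 0 0; 0.9 20 0 0 0 0 0; 0.9 20 0 0 0 0 0"

```text
time_s: 6.75
position: [0.4414, 0.0784, 0.1279]
tool_rot: [[-0.985, 0.174, -0.001], [0.174, 0.985, 0.0], [0.001, -0.0, -1.0]]
ft_force: [0.2, 0.9, -1.1]
grip_width: 0.0092
```

arm_command --rows "0.9 15 0 0 0 0 0; 0.9 15 0 -10 0 0 0; 0.9 0 0 -20 0 0 0; 0.9 0 0 -20 0 0 0; 0.9 0 0 0 0 0 0"

```text
time_s: 7.17
position: [0.4141, 0.0835, 0.1809]
tool_rot: [[-0.985, 0.174, 0.006], [0.174, 0.985, -0.0], [-0.006, 0.0, -1.0]]
ft_force: [-0.4, -0.3, -1.4]
grip_width: 0.0094
```

```bash
python3 - <<'E'
from h import *
snap('wrist','w3'); snap('top','t3')
im=cv2.imread('pics/t3.png')[180:270,320:430]; w=cv2.imread('pics/w3.png')
a=cv2.resize(im,(440,360),interpolation=cv2.INTER_CUBIC); b=cv2.resize(w,(360,270)); c=np.zeros((360,800,3),'u1'); c[:,:440]=a; c[:270,440:]=b; cv2.imwrite('pics/c3.png',c)
E
```

```text
(no output)
```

View pics/c3.png

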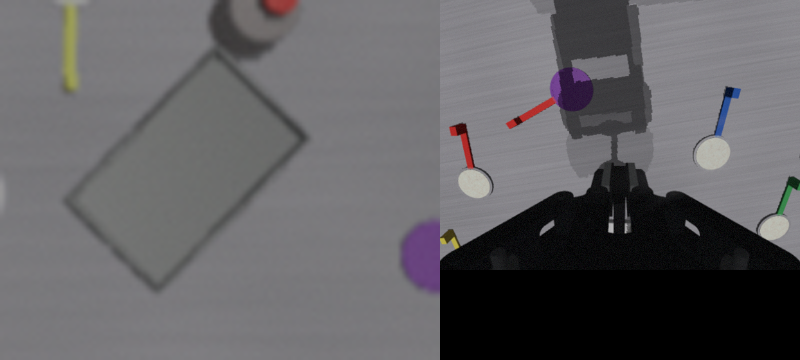

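```bash
python3 - <<'E'
from h import *
C=[px2w('t3',320+u/4-.0,180+v/4,.022)[:2] for u,v in [(215,52),(306,137),(157,292),(66,200)]]; C=np.array(C); print(C.round(3))
c=C.mean(0); d=(C[0]-C[3]+C[1]-C[2]); e=np.linalg.norm(C[0]-C[1]); yaw=np.degrees(np.arctan2(d[1],d[0])); d/=np.linalg.norm(d)
print(c,yaw,e,np.linalg.norm(C[0]-C[3])); g=c-.063*d; print(g)
s,p,R=st(); print(p); togo([g[0],g[1],.18],yaw)
E
```

```text
[[ 0.593 -0.403]
 [ 0.518 -0.479]
 [ 0.386 -0.346]
 [ 0.466 -0.27 ]]
[ 0.49067595 -0.3743702 ] -45.871880879999715 0.10684863582597028 0.18407711171850363
[ 0.44681124 -0.32914976]
[0.41306183 0.08346887 0.17810876]
[-105.  -400.4   -1.8] [2.000e-02 5.000e-02 3.585e+01]
```

arm_command --rows "0.9 -5 -20 -4 0 0 0; 0.9 -9 -34 0 0 0 0; 0.9 -9 -34 0 0 0 0; 0.9 -9 -34 0 0 0 0; 0.9 -9 -34 0 0 0 0"

```text
time_s: 7.68
position: [0.4257, -0.0787, 0.1808]
tool_rot: [[-0.985, 0.174, -0.002], [0.174, 0.985, 0.001], [0.002, 0.001, -1.0]]
ft_force: [0.5, 1.2, -0.0]
grip_width: 0.0093
```

arm_command --rows "0.9 -9 -34 0 0 0 0; 0.9 -9 -34 0 0 0 0; 0.9 -9 -34 0 0 0 0; 0.9 -9 -34 0 0 0 0; 0.9 -9 -34 0 0 0 0"

```text
time_s: 8.1
position: [0.4405, -0.254, 0.1805]
tool_rot: [[-0.985, 0.175, -0.002], [0.175, 0.985, 0.002], [0.002, 0.002, -1.0]]
ft_force: [0.4, 0.5, -0.4]
grip_width: 0.0091
```

arm_command --rows "0.9 -9 -34 0 0 0 0; 0.9 -9 -34 0 0 0 0; 0.9 0 0 0 0 0 6; 0.9 0 0 0 0 0 6; 0.9 0 0 0 0 0 6"

```text
time_s: 8.52
position: [0.4465, -0.3229, 0.18]
tool_rot: [[-0.88, 0.476, -0.002], [0.475, 0.88, 0.003], [0.003, 0.001, -1.0]]
ft_force: [-0.4, 0.1, -0.1]
grip_width: 0.0092
```

arm_command --rows "0.9 0 0 0 0 0 6; 0.9 0 0 0 0 0 6; 0.9 0 0 0 0 0 6; 0.9 0 0 0 0 0 0; 0.9 0 0 0 0 0 0"

```text
time_s: 8.93
position: [0.4468, -0.3224, 0.1809]
tool_rot: [[-0.697, 0.718, -0.001], [0.718, 0.697, 0.002], [0.002, 0.0, -1.0]]
ft_force: [0.5, -0.3, -1.2]
grip_width: 0.0096
```

```bash
python3 - <<'E'
from h import *
togo([.4468,-.3291,.030],-45.9)
E
```

```text
[ -5.2  -4.7 150.9] [ 0.01 -0.13  0.05]
```

arm_command --rows "0.9 -5 -5 20 0 0 0; 0.9 0 0 35 0 0 0; 0.9 0 0 35 0 0 0; 0.9 0 0 30 0 0 0; 0.9 0 0 15 0 0 0"

```text
time_s: 9.35
position: [0.4456, -0.3283, 0.0431]
tool_rot: [[-0.697, 0.717, -0.004], [0.717, 0.697, 0.004], [0.006, 0.0, -1.0]]
ft_force: [0.0, -0.3, -0.3]
grip_width: 0.0092
```

arm_command --rows "0.9 0 0 10 0 0 0; 0.9 0 0 5 0 0 0; 0.9 0 0 3 0 0 0; 0.9 0 0 2 0 0 0; 0.9 0 0 0 0 0 0"

```text
time_s: 9.77
position: [0.4472, -0.33, 0.0277]
tool_rot: [[-0.695, 0.719, 0.001], [0.719, 0.695, -0.001], [-0.001, -0.0, -1.0]]
ft_force: [-0.0, 0.4, 0.3]
grip_width: 0.0091
```

arm_command --rows "0.9 0 0 2 0 0 0; 0.9 0 0 1.5 0 0 0; 0.9 0 0 0 0 0 0; 0.7 0 0 0 0 0 0; 0.7 0 0 0 0 0 0"

```text
time_s: 10.18
position: [0.447, -0.3298, 0.0238]
tool_rot: [[-0.694, 0.72, 0.0], [0.72, 0.694, -0.0], [-0.001, -0.0, -1.0]]
ft_force: [-1.0, -0.8, -0.5]
grip_width: 0.0259
```

arm_command --rows "0.7 0 0 -1 0 0 0; 0.7 0 0 -25 0 0 0; 0.3 0 0 -40 0 0 0; 0 0 0 -40 0 0 0; 0 0 0 -40 0 0 0"

```text
time_s: 10.6
position: [0.4467, -0.3294, 0.1714]
tool_rot: [[-0.694, 0.72, -0.0], [0.72, 0.694, 0.001], [0.001, 0.0, -1.0]]
ft_force: [1.0, -0.4, -0.5]
grip_width: 0.0609
```

```bash
python3 - <<'E'
from h import *
snap('wrist','w4'); snap('top','t4')
a=cv2.imread('pics/t4.png')[120:270,120:320]
b=cv2.imread('pics/t4.png')[150:270,290:410]; w=cv2.imread('pics/w4.png')
c=np.zeros((600,800,3),'u1'); c[:300,:400]=cv2.resize(a,(400,300),interpolation=2); c[:300,400:700]=cv2.resize(b,(300,300),interpolation=2); c[300:,:400]=cv2.resize(w,(400,300)); cv2.imwrite('pics/c4.png',c)
E
```

```text
(no output)
```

View pics/c4.png

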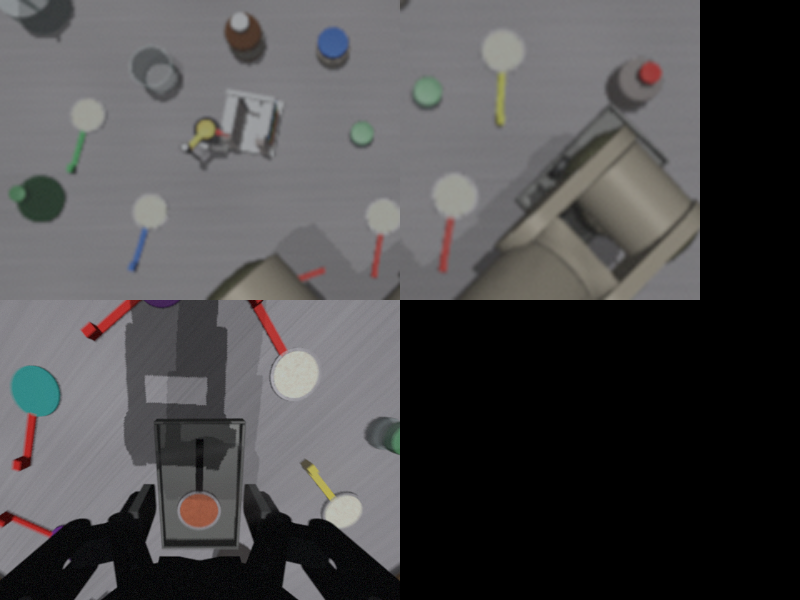

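The spent disc lies flat inside the tray: brown frit at (198,510), stem lengthwise. The fresh discs look unmoved. Now I'll get disc poses by blob fitting in the top view.

```bash
cat >> h.py <<'E'
HUE={'red':(0,8),'yellow':(24,36),'green':(50,75),'blue':(105,125)}
def disc(f,col,near,rad=.16):
    "pose (origin xy, yaw, grip xy) of the white disc with col stem near a world xy"
    im=cv2.imread(f'pics/{f}.png'); h=cv2.cvtColor(im,cv2.COLOR_BGR2HSV).astype(int)
    K,k1,V=cam(f); vv,uu=np.mgrid[:420,:560]; cx=w2px(f,[near[0],near[1],.004]); e=w2px(f,[near[0],near[1]+rad,.004]); m=np.hypot(uu-cx[0],vv-cx[1])<np.hypot(*(e-cx))
    lo,hi=HUE[col]; s=m&(h[...,1]>90)&(h[...,2]>40)&(((h[...,0]>=lo)&(h[...,0]<=hi))|((col=='red')&(h[...,0]>172)))
    n,l,stt,c=cv2.connectedComponentsWithStats(s.astype('u1')); 
    w=m&(h[...,1]<60)&(h[...,2]>135); n2,l2,s2,c2=cv2.connectedComponentsWithStats(cv2.morphologyEx(w.astype('u1'),cv2.MORPH_OPEN,np.ones((3,3))))
    out=[]
    for j in range(1,n2):
        if s2[j,4]<60: continue
        F=px2w(f,*c2[j],.004)[:2]
        for i in range(1,n):
            if stt[i,4]<15: continue
            S=px2w(f,*c[i],.008)[:2]; d=F-S
            if .05<np.hypot(*d)<.10:
                y=np.arctan2(d[1],d[0]); out.append((s2[j,4],F.round(4),np.degrees(y).round(1),(F-.1*d/np.hypot(*d)).round(4),np.hypot(*d).round(4)))
    return out
E
python3 - <<'E'
from h import *
for f in('top0','t4','w4','w2'):
  for c,n in [('red',(.43,-.18)),('yellow',(.62,-.28)),('green',(.62,.345)),('blue',(.44,.235))]:
    try: print(f,c,disc(f,c,n))
    except Exception as e: print(f,c,e)
E
```

```text
top0 red [(np.int32(259), array([ 0.476 , -0.1853]), np.float64(-11.6), array([ 0.378 , -0.1652]), np.float64(0.0711))]
top0 yellow [(np.int32(230), array([ 0.6725, -0.2824]), np.float64(-4.5), array([ 0.5728, -0.2746]), np.float64(0.0707))]
top0 green [(np.int32(223), array([0.6651, 0.3382]), np.float64(-13.0), array([0.5676, 0.3607]), np.float64(0.0715))]
top0 blue [(np.int32(242), array([0.4913, 0.2263]), np.float64(-15.0), array([0.3947, 0.2521]), np.float64(0.0711))]
t4 red [(np.int32(265), array([ 0.476 , -0.1851]), np.float64(-11.3), array([ 0.3779, -0.1655]), np.float64(0.0731))]
t4 yellow [(np.int32(233), array([ 0.6816, -0.2588]), np.float64(-5.8), array([ 0.5821, -0.2488]), np.float64(0.0714))]
t4 green [(np.int32(230), array([0.6654, 0.3387]), np.float64(-12.6), array([0.5678, 0.3605]), np.float64(0.0716))]
t4 blue [(np.int32(246), array([0.4914, 0.2266]), np.float64(-14.5), array([0.3946, 0.2516]), np.float64(0.0714))]
w4 red [(np.int32(17316), array([ 0.4719, -0.1442]), np.float64(24.0), array([ 0.3805, -0.1849]), np.float64(0.0724)), (np.int32(960), array([ 0.3586, -0.
[... 643 characters left out ...]
 [(np.int32(79), array([ 0.5775, -0.1007]), np.float64(147.6), array([ 0.6619, -0.1543]), np.float64(0.0823))]
w4 blue []
w2 red [(np.int32(1573), array([ 0.4723, -0.1854]), np.float64(-12.1), array([ 0.3745, -0.1644]), np.float64(0.0751))]
w2 yellow [(np.int32(642), array([ 0.6603, -0.2803]), np.float64(-3.0), array([ 0.5605, -0.275 ]), np.float64(0.0688))]
w2 green [(np.int32(1266), array([0.6606, 0.3363]), np.float64(-21.3), array([0.5674, 0.3725]), np.float64(0.0992)), (np.int32(1266), array([0.6606, 0.3363]), np.float64(-11.3), array([0.5625, 0.3558]), np.float64(0.0636))]
w2 blue [(np.int32(2077), array([0.4877, 0.2229]), np.float64(-15.4), array([0.3913, 0.2495]), np.float64(0.0627))]
```

The disc fit shows yellow was knocked about 25 mm. Red is still in place, with its grip near (0.377,-0.165) and yaw -11.5.

arm_command --rows "0 0 0 0 0 0 -6.9; 0 0 0 0 0 0 -6.9; 0 0 0 0 0 0 -6.9; 0 0 0 0 0 0 -6.9; 0 0 0 0 0 0 -6.8"

```text
time_s: 11.12
position: [0.4468, -0.3295, 0.1689]
tool_rot: [[-0.981, 0.196, -0.001], [0.196, 0.981, 0.001], [0.001, 0.001, -1.0]]
ft_force: [-0.3, 0.2, -0.0]
grip_width: 0.0854
```

arm_command --rows "0 20 29 0 0 0 0; 0 20 30 0 0 0 0; 0 21 29 0 0 0 0; 0 20 30 0 0 0 0; 0 21 29 0 0 0 0"

```text
time_s: 11.53
position: [0.3756, -0.1635, 0.169]
tool_rot: [[-0.979, 0.202, -0.001], [0.202, 0.979, 0.001], [0.001, 0.001, -1.0]]
ft_force: [0.6, -0.5, 0.8]
grip_width: 0.0852
```

arm_command --rows "0 0 0 0 0 0 0; 0 0 0 0 0 0 0"

```text
time_s: 11.7
position: [0.3761, -0.164, 0.1696]
tool_rot: [[-0.98, 0.2, -0.0], [0.2, 0.98, 0.0], [0.0, 0.0, -1.0]]
ft_force: [1.1, -0.4, 0.7]
grip_width: 0.0854
```

```bash
python3 - <<'E'
from h import *
snap('wrist','w5'); print(disc('w5','red',(.43,-.18))); togo([.3765,-.165,.0215],-11.5)
E
```

```text
[(np.int32(2063), array([ 0.4726, -0.1862]), np.float64(-11.6), array([ 0.3746, -0.1662]), np.float64(0.0724))]
[  0.4   0.2 148.1] [-0.02  0.03 -0.09]
```

arm_command --rows "0 1 -1 35 0 0 0; 0 0 0 40 0 0 0; 0 0 0 38 0 0 0; 0 0 0 20 0 0 0; 0 0 0 10 0 0 0"

```text
time_s: 12.17
position: [0.3751, -0.1665, 0.0236]
tool_rot: [[-0.979, 0.203, -0.003], [0.203, 0.979, 0.003], [0.004, 0.002, -1.0]]
ft_force: [0.2, 0.4, 0.2]
grip_width: 0.0852
```

arm_command --rows "0.4 0 0 4 0 0 0; 0.9 0 0 1.5 0 0 0; 0.9 0 0 0 0 0 0; 0.9 0 0 0 0 0 0; 0.9 0 0 0 0 0 0"

```text
time_s: 12.58
position: [0.3759, -0.1664, 0.0218]
tool_rot: [[-0.979, 0.202, 0.001], [0.202, 0.979, -0.001], [-0.002, -0.001, -1.0]]
ft_force: [0.3, -0.4, 0.0]
grip_width: 0.0255
```

arm_command --rows "0.9 0 0 0 0 0 0; 0.9 0 0 0 0 0 0; 0.9 0 0 0 0 0 0; 0.9 0 0 0 0 0 0"

```text
time_s: 12.92
position: [0.3758, -0.1662, 0.0218]
tool_rot: [[-0.98, 0.201, 0.001], [0.201, 0.98, -0.001], [-0.001, -0.001, -1.0]]
ft_force: [-1.3, -1.1, 4.9]
grip_width: 0.0092
```

```bash
cat >> h.py <<'E'
YAW=-10.25; xh=np.array([np.cos(np.radians(YAW)),np.sin(np.radians(YAW))]); yh=np.array([-xh[1],xh[0]])
O=.6115*xh+.1548*yh
def incass(P): P=np.array(P)[:2]-O; return (np.array([P@xh,P@yh])*1000).round(1)
def tgt(x,y,z,yaw=YAW): P=O+x/1000*xh+y/1000*yh; togo([P[0],P[1],z/1000],yaw)
E
python3 - <<'E'
from h import *
for U,V in [(40,420),(122,420),(288,420),(375,420),(40,560),(122,560),(285,560),(372,560)]: print(incass(px2w('w2',230+U/4,190+V/4,.135)))
w=lambda U,V:incass(px2w('w1',60+U/1.5,V/1.5,.135))
print([w(U,340) for U in(251,276,328,352)])
tgt(-195,0,120)
E
```

```text
[-23.6 -37.2]
[-23.7 -18.9]
[-23.8  18.2]
[-23.9  37.7]
[ 13.6 -38.6]
[ 13.4 -19.5]
[13.3 18.4]
[13.3 38.7]
[array([  1.2, -38.2]), array([  1.2, -19.5]), array([ 1.2, 19.4]), array([ 1.2, 37.3])]
[-11.3 251.7 -98.4] [-0.05  0.08 -1.37]
```

arm_command --rows "0.9 0 0 -15 0 0 0; 0.9 0 0 -35 0 0 -1.4; 0.9 -1 30 -25 0 0 0; 0.9 -2 40 -20 0 0 0; 0.9 -2 40 0 0 0 0"

```text
time_s: 13.33
position: [0.4007, -0.0612, 0.1181]
tool_rot: [[-0.984, 0.18, 0.006], [0.18, 0.984, -0.003], [-0.007, -0.002, -1.0]]
ft_force: [1.4, -0.1, 0.2]
grip_width: 0.0093
```

arm_command --rows "0.9 -2 40 0 0 0 0; 0.9 -2 40 0 0 0 0; 0.9 -2 40 0 0 0 0; 0.9 0 20 0 0 0 0; 0.9 0 0 0 0 0 0"

```text
time_s: 13.75
position: [0.4301, 0.0787, 0.115]
tool_rot: [[-0.985, 0.173, 0.001], [0.173, 0.985, 0.001], [-0.001, 0.001, -1.0]]
ft_force: [-0.5, -0.2, -0.1]
grip_width: 0.0093
```

arm_command --rows "0.9 0 0 0 0 0 0; 0.9 0 0 0 0 0 0"

```text
time_s: 13.92
position: [0.4299, 0.075, 0.1148]
tool_rot: [[-0.984, 0.178, -0.0], [0.178, 0.984, -0.0], [0.0, -0.0, -1.0]]
ft_force: [-0.3, -0.4, -1.1]
grip_width: 0.0091
```

```bash
python3 - <<'E'
from h import *
snap('top','t6')
for c,n in [('yellow',(.62,-.27)),('green',(.62,.345)),('blue',(.44,.235))]: print(c,disc('t6',c,n))
tgt(-180,0,46.8); 
E
```

```text
yellow [(np.int32(237), array([ 0.6818, -0.2588]), np.float64(-5.6), array([ 0.5823, -0.249 ]), np.float64(0.0711))]
green [(np.int32(232), array([0.6655, 0.3385]), np.float64(-12.8), array([0.5679, 0.3607]), np.float64(0.0718))]
blue [(np.int32(218), array([0.493 , 0.2298]), np.float64(-11.9), array([0.3952, 0.2504]), np.float64(0.0726))]
[-21.7   4.9  68. ] [-0.01 -0.   -0.03]
```

arm_command --rows "0.9 -5 5 15 0 0 0; 0.9 -6 0 20 0 0 0; 0.9 -6 0 20 0 0 0; 0.9 -5 0 10 0 0 0; 0.9 0 0 3 0 0 0"

```text
time_s: 14.38
position: [0.4529, 0.0753, 0.0455]
tool_rot: [[-0.984, 0.179, -0.002], [0.179, 0.984, 0.0], [0.002, -0.0, -1.0]]
ft_force: [-0.3, -0.8, -0.8]
grip_width: 0.0091
```

arm_command --rows "0.9 0 0 0 0 0 0; 0.9 0 0 0 0 0 0; 0.9 0 0 0 0 0 0"

```text
time_s: 14.63
position: [0.4528, 0.0763, 0.0476]
tool_rot: [[-0.984, 0.178, 0.001], [0.178, 0.984, -0.0], [-0.001, 0.0, -1.0]]
ft_force: [0.9, -0.7, -0.7]
grip_width: 0.0093
```

```bash
python3 - <<'E'
from h import *
tgt(-180,0,46.8); print(st()[1])
E
```

```text
[ 0.5 -0.8  0.8] [0.01 0.08 0.01]
[0.45277807 0.0762609  0.0476063 ]
```

arm_command --rows "0.9 -8 -0.8 0.5 0 0 0; 0.9 -12 0 0 0 0 0; 0.9 -12 0 0 0 0 0; 0.9 -8 0 0 0 0 0; 0.9 0 0 0 0 0 0"

```text
time_s: 15.05
position: [0.4937, 0.0681, 0.0467]
tool_rot: [[-0.984, 0.178, 0.002], [0.178, 0.984, -0.0], [-0.003, 0.0, -1.0]]
ft_force: [-0.4, 0.1, -1.9]
grip_width: 0.0091
```

arm_command --rows "0.9 -8 0 0 0 0 0; 0.9 -8 0 0 0 0 0; 0.9 -8 0 0 0 0 0; 0.9 -6 0 0 0 0 0; 0.9 0 0 0 0 0 0"

```text
time_s: 15.47
position: [0.5227, 0.0629, 0.0462]
tool_rot: [[-0.984, 0.178, 0.001], [0.178, 0.984, -0.0], [-0.001, 0.0, -1.0]]
ft_force: [0.1, -0.9, -0.7]
grip_width: 0.0088
```

arm_command --rows "0.9 -2 0 0 0 0 0; 0.9 -2 0 0 0 0 0; 0.9 -2 0 0 0 0 0; 0.9 0 0 0 0 0 0"

```text
time_s: 15.8
position: [0.5275, 0.0621, 0.0463]
tool_rot: [[-0.984, 0.178, 0.0], [0.178, 0.984, -0.0], [-0.0, -0.0, -1.0]]
ft_force: [-0.5, 0.4, -0.8]
grip_width: 0.0092
```

```bash
python3 - <<'E'
from h import *
tgt(-100,0,46.8); print(st()[0]['ft_force'],incass(st()[1]))
E
```

```text
[-3.5 -0.2 -0.5] [-0.    0.01  0.03]
[-0.46244757  0.43214278 -0.80634471] [-103.5    0.2]
```

arm_command --rows "0.9 -1.5 0 0 0 0 0; 0.9 -1.5 0 0 0 0 0; 0.9 0 0 0 0 0 0; 0.9 0 0 0 0 0 0"

```text
time_s: 16.13
position: [0.5302, 0.0616, 0.0462]
tool_rot: [[-0.984, 0.178, -0.0], [0.178, 0.984, -0.0], [0.0, -0.0, -1.0]]
ft_force: [0.1, 0.1, -1.3]
grip_width: 0.009
```

arm_command --rows "0.9 -1 0 0 0 0 0; 0.9 0 0 0 0 0 0; 0.9 0 0 0 0 0 0"

```text
time_s: 16.38
position: [0.5312, 0.0614, 0.0462]
tool_rot: [[-0.984, 0.178, 0.0], [0.178, 0.984, -0.0], [-0.0, -0.0, -1.0]]
ft_force: [-0.7, 0.0, -0.2]
grip_width: 0.0093
```

arm_command --rows "0.9 -1 0 0 0 0 0; 0.9 0 0 0 0 0 0; 0.9 0 0 0 0 0 0"

```text
time_s: 16.63
position: [0.5322, 0.0612, 0.0462]
tool_rot: [[-0.984, 0.178, -0.0], [0.178, 0.984, -0.0], [0.0, -0.0, -1.0]]
ft_force: [0.0, -0.0, -1.0]
grip_width: 0.0091
```

arm_command --rows "0.9 -1 0 0 0 0 0; 0.9 0 0 0 0 0 0; 0.9 0 0 0 0 0 0"

```text
time_s: 16.88
position: [0.5332, 0.061, 0.0462]
tool_rot: [[-0.984, 0.178, 0.0], [0.178, 0.984, -0.0], [-0.0, -0.0, -1.0]]
ft_force: [0.9, -0.6, -1.3]
grip_width: 0.0096
```

arm_command --rows "0.9 -1 0 0 0 0 0; 0.9 0 0 0 0 0 0; 0.9 0 0 0 0 0 0"

```text
time_s: 17.13
position: [0.5342, 0.0609, 0.0462]
tool_rot: [[-0.984, 0.178, 0.0], [0.178, 0.984, -0.0], [-0.0, -0.0, -1.0]]
ft_force: [-1.1, 0.3, -0.1]
grip_width: 0.0093
```

arm_command --rows "0.9 -1 0 0 0 0 0; 0.9 0 0 0 0 0 0; 0.9 0 0 0 0 0 0"

```text
time_s: 17.38
position: [0.5349, 0.0608, 0.0461]
tool_rot: [[-0.984, 0.177, -0.001], [0.177, 0.984, 0.0], [0.001, -0.0, -1.0]]
ft_force: [-1.7, 0.2, -1.4]
grip_width: 0.0086
```

arm_command --rows "0.9 -1 0 0 0 0 0; 0.9 0 0 0 0 0 0; 0.9 0 0 0 0 0 0"

```text
time_s: 17.63
position: [0.5352, 0.0607, 0.0459]
tool_rot: [[-0.984, 0.177, -0.002], [0.177, 0.984, 0.0], [0.002, -0.0, -1.0]]
ft_force: [-5.9, 1.1, 0.1]
grip_width: 0.0093
```

arm_command --rows "0.9 1.5 0 0 0 0 0; 0.9 0 0 2 0 0 0; 0.9 0 0 2 0 0 0; 0.9 0 0 0.5 0 0 0; 0.9 0 0 0 0 0 0"

```text
time_s: 18.05
position: [0.5349, 0.0608, 0.0417]
tool_rot: [[-0.984, 0.178, 0.0], [0.178, 0.984, -0.0], [-0.0, 0.0, -1.0]]
ft_force: [-1.5, 0.0, 0.2]
grip_width: 0.0096
```

arm_command --rows "0.7 0 0 0 0 0 0; 0.4 0 0 0 0 0 0; 0.2 0 0 0 0 0 0; 0 0 0 0 0 0 0; 0 0 0 -10 0 0 0"

```text
time_s: 18.47
position: [0.5339, 0.0608, 0.0508]
tool_rot: [[-0.984, 0.178, -0.003], [0.178, 0.984, 0.0], [0.003, -0.0, -1.0]]
ft_force: [-0.5, 0.6, -0.7]
grip_width: 0.0693
```

arm_command --rows "0 0 0 -35 0 0 0; 0 0 0 -40 0 0 0; 0 0 0 -40 0 0 0; 0 0 0 -40 0 0 0; 0 0 0 0 0 0 0"

```text
time_s: 18.88
position: [0.5371, 0.0607, 0.2153]
tool_rot: [[-0.984, 0.177, 0.015], [0.177, 0.984, -0.002], [-0.015, 0.001, -1.0]]
ft_force: [0.1, 0.3, 0.8]
grip_width: 0.0852
```

```bash
python3 - <<'E'
from h import *
snap('wrist','w7'); print(incass(st()[1])); 
im=cv2.imread('pics/w7.png'); cv2.imwrite('pics/c7.png',cv2.resize(im[140:360,200:440],None,fx=2.5,fy=2.5,interpolation=2))
print(incass(px2w('w7',0,0,0)))
togo([.5772,-.249,.15],-5.7)
E
```

```text
[-94.9   0.3]
[-279.7 -274.5]
[ -95.  -297.6   62.1] [ 0.02  0.53 -4.52]
```

View pics/c7.png

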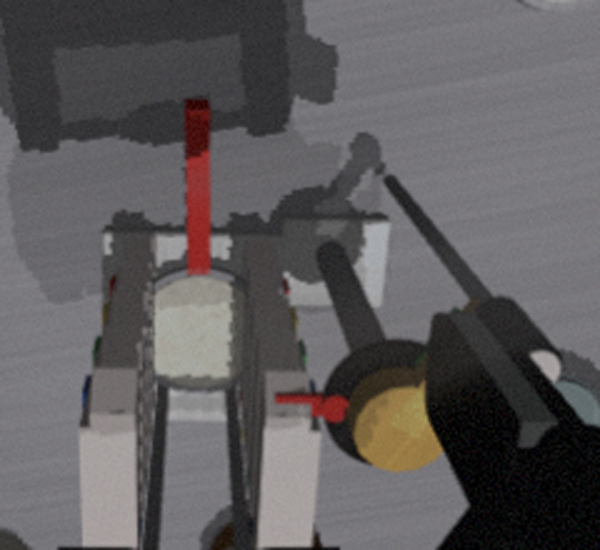

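The red disc is seated in the lowest slot with its stem straight out of the mouth at crop (198,180). Yellow is next.

arm_command --rows "0 0 0 0 0 0 -4.5; 0 -9 -38 0 0 0 0; 0 -9 -38 0 0 0 0; 0 -9 -38 0 0 0 0; 0 -9 -38 10 0 0 0"

```text
time_s: 19.35
position: [0.5555, -0.0957, 0.1975]
tool_rot: [[-0.995, 0.099, 0.002], [0.099, 0.995, -0.001], [-0.002, -0.0, -1.0]]
ft_force: [1.9, 0.5, -0.7]
grip_width: 0.0852
```

arm_command --rows "0 -9 -38 10 0 0 0; 0 -9 -38 10 0 0 0; 0 -9 -38 10 0 0 0; 0 -9 -38 0 0 0 0; 0 0 0 0 0 0 0"

```text
time_s: 19.77
position: [0.5753, -0.2551, 0.1645]
tool_rot: [[-0.994, 0.105, -0.002], [0.105, 0.994, -0.0], [0.002, -0.001, -1.0]]
ft_force: [-1.3, 0.5, -0.3]
grip_width: 0.0855
```

arm_command --rows "0 0 0 0 0 0 0; 0 0 0 0 0 0 0"

```text
time_s: 19.93
position: [0.5755, -0.2484, 0.166]
tool_rot: [[-0.995, 0.1, -0.001], [0.1, 0.995, 0.001], [0.002, 0.001, -1.0]]
ft_force: [-0.2, 0.0, 0.2]
grip_width: 0.0851
```

```bash
python3 - <<'E'
from h import *
snap('wrist','w8'); print(disc('w8','yellow',(.63,-.25))); togo([.579,-.249,.0215],-5.7)
E
```

```text
[(np.int32(111), array([ 0.6192, -0.191 ]), np.float64(81.2), array([ 0.6039, -0.2898]), np.float64(0.0633)), (np.int32(121), array([ 0.6404, -0.3387]), np.float64(-70.0), array([ 0.6063, -0.2448]), np.float64(0.0906)), (np.int32(2195), array([ 0.6776, -0.2588]), np.float64(-4.4), array([ 0.5779, -0.2511]), np.float64(0.0683)), (np.int32(291), array([ 0.6573, -0.3403]), np.float64(-61.1), array([ 0.609 , -0.2527]), np.float64(0.099)), (np.int32(61), array([ 0.6923, -0.3006]), np.float64(-29.6), array([ 0.6053, -0.2512]), np.float64(0.0952))]
[ -3.5  -1.  144.9] [ 0.04 -0.06  0.01]
```

arm_command --rows "0 -2.5 -2 35 0 0 -0.5; 0 0 0 40 0 0 0; 0 0 0 36 0 0 0; 0 0 0 20 0 0 0; 0 0 0 9 0 0 0"

```text
time_s: 20.4
position: [0.577, -0.2488, 0.0237]
tool_rot: [[-0.996, 0.089, -0.005], [0.089, 0.996, 0.003], [0.005, 0.003, -1.0]]
ft_force: [-0.1, 0.5, 0.9]
grip_width: 0.0853
```

arm_command --rows "0.4 0 0 3.5 0 0 0; 0.9 0 0 1 0 0 0; 0.9 0 0 0 0 0 0; 0.9 0 0 0 0 0 0; 0.9 0 0 0 0 0 0"

```text
time_s: 20.82
position: [0.5788, -0.2513, 0.0236]
tool_rot: [[-0.996, 0.091, 0.002], [0.091, 0.996, -0.001], [-0.002, -0.001, -1.0]]
ft_force: [-0.4, -0.7, -0.0]
grip_width: 0.0256
```

arm_command --rows "0.9 0 0 0 0 0 0; 0.9 0 0 0 0 0 0; 0.9 0 0 0 0 0 0; 0.9 0 0 0 0 0 0"

```text
time_s: 21.15
position: [0.5786, -0.2513, 0.0232]
tool_rot: [[-0.996, 0.091, 0.001], [0.091, 0.996, -0.001], [-0.001, -0.001, -1.0]]
ft_force: [-0.9, 0.8, 5.7]
grip_width: 0.0093
```

```bash
python3 - <<'E'
from h import *
print(st()[1]); tgt(-200,0,120)
E
```

```text
[ 0.5785923  -0.25129415  0.02321035]
[175.5 315.6 -97.2] [-0.03  0.08  5.02]
```

arm_command --rows "0.9 0 0 -20 0 0 0; 0.9 0 0 -40 0 0 5; 0.9 20 8 -30 0 0 0; 0.9 37 15 -7 0 0 0; 0.9 37 15 0 0 0 0"

```text
time_s: 21.57
position: [0.4924, -0.1972, 0.1214]
tool_rot: [[-0.984, 0.178, 0.004], [0.178, 0.984, -0.003], [-0.005, -0.002, -1.0]]
ft_force: [-0.4, 0.4, -0.9]
grip_width: 0.0092
```

arm_command --rows "0.9 37 15 0 0 0 0; 0.9 37 15 0 0 0 0; 0.9 34 20 0 0 0 0; 0.9 0 38 0 0 0 0; 0.9 0 38 0 0 0 0"

```text
time_s: 21.98
position: [0.407, -0.0531, 0.1196]
tool_rot: [[-0.983, 0.181, -0.0], [0.181, 0.983, 0.0], [0.0, -0.0, -1.0]]
ft_force: [0.9, -0.6, -0.7]
grip_width: 0.0092
```

arm_command --rows "0.9 0 38 0 0 0 0; 0.9 0 38 0 0 0 0; 0.9 0 38 0 0 0 0; 0.9 0 22 0 0 0 0; 0.9 0 0 0 0 0 0"

```text
time_s: 22.4
position: [0.4327, 0.0833, 0.1193]
tool_rot: [[-0.985, 0.173, 0.0], [0.173, 0.985, 0.001], [-0.0, 0.001, -1.0]]
ft_force: [-0.4, 0.2, -0.5]
grip_width: 0.0091
```

arm_command --rows "0.9 0 0 0 0 0 0; 0.9 0 0 0 0 0 0"

```text
time_s: 22.57
position: [0.4326, 0.0795, 0.1192]
tool_rot: [[-0.984, 0.178, -0.0], [0.178, 0.984, -0.0], [0.0, -0.0, -1.0]]
ft_force: [-0.2, -0.4, -0.5]
grip_width: 0.0091
```

```bash
python3 - <<'E'
from h import *
print(st()[1]); tgt(-180,0,76.2)
E
```

```text
[0.43255355 0.07952449 0.11920432]
[-20.   -0.4  43. ] [-0.02 -0.01  0.02]
```

arm_command --rows "0.9 -5 -0.4 15 0 0 0; 0.9 -7 0 15 0 0 0; 0.9 -8 0 9 0 0 0; 0.9 0 0 4 0 0 0; 0.9 0 0 0 0 0 0"

```text
time_s: 22.98
position: [0.4519, 0.075, 0.0756]
tool_rot: [[-0.984, 0.179, -0.002], [0.179, 0.984, 0.0], [0.002, -0.0, -1.0]]
ft_force: [-0.5, -0.6, -0.9]
grip_width: 0.0091
```

arm_command --rows "0.9 0 0 0 0 0 0; 0.9 0 0 0 0 0 0"

```text
time_s: 23.15
position: [0.4522, 0.0757, 0.0768]
tool_rot: [[-0.984, 0.178, 0.001], [0.178, 0.984, -0.0], [-0.001, -0.0, -1.0]]
ft_force: [0.2, -0.5, -0.2]
grip_width: 0.009
```

```bash
python3 - <<'E'
from h import *
print(st()[1]); tgt(-180,0,76.2)
E
```

```text
[0.45216109 0.07571402 0.07677726]
[-0.  -0.2  0.6] [-0.    0.03 -0.01]
```

arm_command --rows "0.9 -8 -0.2 0.5 0 0 0; 0.9 -12 0 0 0 0 0; 0.9 -12 0 0 0 0 0; 0.9 -8 0 0 0 0 0; 0.9 0 0 0 0 0 0"

```text
time_s: 23.57
position: [0.4934, 0.0684, 0.0761]
tool_rot: [[-0.984, 0.178, 0.002], [0.178, 0.984, -0.0], [-0.002, 0.0, -1.0]]
ft_force: [-0.2, -0.2, -0.7]
grip_width: 0.0091
```

arm_command --rows "0.9 -9 0 0 0 0 0; 0.9 -10 0 0 0 0 0; 0.9 -10 0 0 0 0 0; 0.9 -6 0 0 0 0 0; 0.9 -2 0 0 0 0 0"

```text
time_s: 23.98
position: [0.5288, 0.062, 0.0757]
tool_rot: [[-0.984, 0.178, 0.0], [0.178, 0.984, -0.0], [-0.0, -0.0, -1.0]]
ft_force: [0.5, 1.0, -0.3]
grip_width: 0.0093
```

arm_command --rows "0.9 -1 0 0 0 0 0; 0.9 0 0 0 0 0 0; 0.9 -1 0 0 0 0 0; 0.9 0 0 0 0 0 0; 0.9 0 0 0 0 0 0"

```text
time_s: 24.4
position: [0.5298, 0.0619, 0.0758]
tool_rot: [[-0.984, 0.177, -0.0], [0.177, 0.984, -0.0], [0.0, -0.0, -1.0]]
ft_force: [0.1, 0.1, -0.6]
grip_width: 0.0092
```

arm_command --rows "0.9 -1 0 0 0 0 0; 0.9 0 0 0 0 0 0; 0.9 -1 0 0 0 0 0; 0.9 0 0 0 0 0 0; 0.9 0 0 0 0 0 0"

```text
time_s: 24.82
position: [0.532, 0.0615, 0.0757]
tool_rot: [[-0.984, 0.178, -0.0], [0.178, 0.984, -0.0], [0.0, -0.0, -1.0]]
ft_force: [-1.1, 0.5, -0.8]
grip_width: 0.0091
```

arm_command --rows "0.9 -1 0 0 0 0 0; 0.9 0 0 0 0 0 0; 0.9 -1 0 0 0 0 0; 0.9 0 0 0 0 0 0; 0.9 0 0 0 0 0 0"

```text
time_s: 25.23
position: [0.534, 0.0611, 0.0757]
tool_rot: [[-0.984, 0.178, 0.0], [0.178, 0.984, -0.0], [-0.0, 0.0, -1.0]]
ft_force: [-0.3, -0.3, -1.8]
grip_width: 0.0088
```

arm_command --rows "0.9 -1 0 0 0 0 0; 0.9 0 0 0 0 0 0; 0.9 -0.5 0 0 0 0 0; 0.9 0 0 0 0 0 0; 0.9 0 0 0 0 0 0"

```text
time_s: 25.65
position: [0.5345, 0.061, 0.0754]
tool_rot: [[-0.984, 0.177, -0.002], [0.177, 0.984, 0.0], [0.002, -0.0, -1.0]]
ft_force: [-5.4, 0.5, 0.6]
grip_width: 0.0096
```

arm_command --rows "0.9 -1 0 0 0 0 0; 0.9 0 0 0 0 0 0; 0.9 0 0 0 0 0 0"

```text
time_s: 25.9
position: [0.5347, 0.061, 0.0752]
tool_rot: [[-0.984, 0.177, -0.005], [0.177, 0.984, 0.0], [0.005, -0.0, -1.0]]
ft_force: [-7.9, 0.9, 1.1]
grip_width: 0.0091
```

arm_command --rows "0.9 -1 0 0 0 0 0; 0.9 0 0 0 0 0 0; 0.9 0 0 0 0 0 0"

```text
time_s: 26.15
position: [0.5349, 0.0609, 0.075]
tool_rot: [[-0.984, 0.177, -0.007], [0.177, 0.984, 0.001], [0.007, -0.001, -1.0]]
ft_force: [-11.0, 2.0, -0.0]
grip_width: 0.0086
```

arm_command --rows "0.9 3.5 0 0 0 0 0; 0.9 0 0 2 0 0 0; 0.9 0 0 2 0 0 0; 0.9 0 0 0.5 0 0 0; 0.9 0 0 0 0 0 0"

```text
time_s: 26.57
position: [0.5342, 0.0611, 0.0712]
tool_rot: [[-0.984, 0.178, 0.0], [0.178, 0.984, -0.0], [-0.0, 0.0, -1.0]]
ft_force: [-1.0, 0.1, 0.8]
grip_width: 0.0091
```

arm_command --rows "0.7 0 0 0 0 0 0; 0.4 0 0 0 0 0 0; 0.2 0 0 0 0 0 0; 0 0 0 0 0 0 0; 0 0 0 -10 0 0 0"

```text
time_s: 26.98
position: [0.5333, 0.0612, 0.0802]
tool_rot: [[-0.984, 0.178, -0.003], [0.178, 0.984, 0.0], [0.003, -0.0, -1.0]]
ft_force: [-0.5, -0.8, 0.9]
grip_width: 0.0695
```

arm_command --rows "0 0 0 -35 0 0 0; 0 0 0 -40 0 0 0; 0 0 0 -40 0 0 0; 0 0 0 -20 0 0 0; 0 0 0 0 0 0 0"

```text
time_s: 27.4
position: [0.5355, 0.0611, 0.2221]
tool_rot: [[-0.984, 0.177, 0.01], [0.177, 0.984, -0.001], [-0.01, 0.001, -1.0]]
ft_force: [-0.8, 0.2, 0.5]
grip_width: 0.0854
```

```bash
python3 - <<'E'
from h import *
snap('wrist','w9'); snap('top','t9')
for c,n in [('green',(.62,.345)),('blue',(.44,.235))]: print(c,disc('t9',c,n))
im=cv2.imread('pics/w9.png'); cv2.imwrite('pics/c9.png',cv2.resize(im[140:360,200:440],None,fx=2.5,fy=2.5,interpolation=2))
print(st()[1]); togo([.565,.358,.2],-12.3)
E
```

```text
green [(np.int32(234), array([0.6653, 0.339 ]), np.float64(-12.5), array([0.5676, 0.3605]), np.float64(0.0712))]
blue []
[0.53387238 0.06116055 0.21706573]
[ 22.1 297.6  17.1] [0.01 0.09 2.08]
```

View pics/c9.png

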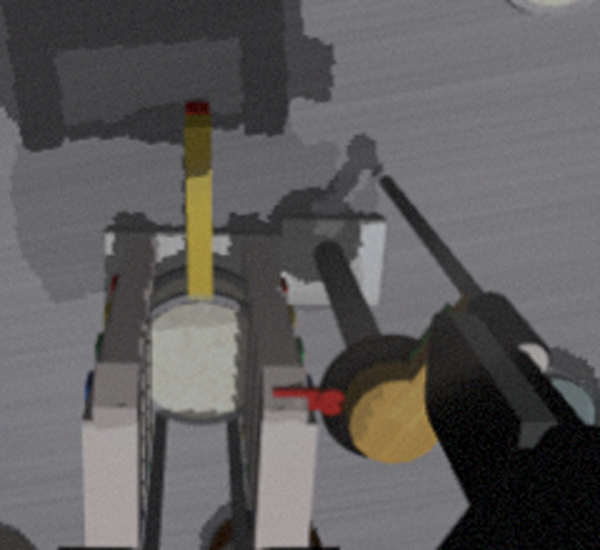

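Yellow is seated directly above red, with the grips stacked at crop (198,105). Next I check the flask's clearance near the green grip.

```bash
python3 - <<'E'
from h import *
im=cv2.imread('pics/top0.png'); h=cv2.cvtColor(im,cv2.COLOR_BGR2HSV); r=h[195:245,110:165]
m=((r[...,2]<75)).astype('u1'); n,l,s,c=cv2.connectedComponentsWithStats(m); i=1+s[1:,4].argmax(); print(s[i],c[i]+[110,195])
x,y,w,hh=s[i][:4]; 
for u,v in [(110+x,195+y+hh/2),(110+x+w,195+y+hh/2),(110+x+w/2,195+y),(110+x+w/2,195+y+hh)]: print(px2w('top0',u,v,.005))
E
```

```text
[ 19  13  24  23 399] [140.84461153 219.36591479]
[0.5150966  0.45581431 0.005     ]
[0.51376019 0.37154185 0.005     ]
[0.55509446 0.41441892 0.005     ]
[0.47399003 0.41295332 0.005     ]
```

arm_command --rows "0 3 37 0 0 0 2; 0 3 37 0 0 0 0; 0 3 37 0 0 0 0; 0 3 37 0 0 0 0; 0 3 37 0 0 0 0"

```text
time_s: 27.92
position: [0.5566, 0.2469, 0.2147]
tool_rot: [[-0.977, 0.212, -0.003], [0.212, 0.977, -0.001], [0.003, -0.001, -1.0]]
ft_force: [0.1, -0.1, -0.0]
grip_width: 0.0854
```

arm_command --rows "0.3 0 37 0 0 0 0; 0.3 0 37 0 0 0 0; 0.3 0 37 5 0 0 0; 0.3 0 0 10 0 0 0; 0.3 0 0 0 0 0 0"

```text
time_s: 28.33
position: [0.5794, 0.3549, 0.1968]
tool_rot: [[-0.978, 0.209, -0.006], [0.209, 0.978, -0.003], [0.006, -0.004, -1.0]]
ft_force: [-0.3, -0.9, 0.0]
grip_width: 0.0599
```

arm_command --rows "0.3 0 0 0 0 0 0; 0.3 0 0 0 0 0 0"

```text
time_s: 28.5
position: [0.5807, 0.3526, 0.2011]
tool_rot: [[-0.977, 0.213, -0.001], [0.213, 0.977, -0.001], [0.001, -0.001, -1.0]]
ft_force: [0.7, -0.8, -0.2]
grip_width: 0.0598
```

```bash
python3 - <<'E'
from h import *
snap('wrist','w10'); print(disc('w10','green',(.62,.345))); print(st()[1]); togo([.565,.358,.0215],-12.3)
E
```

```text
[(np.int32(194), array([0.6404, 0.413 ]), np.float64(50.6), array([0.577 , 0.3357]), np.float64(0.0757)), (np.int32(3890), array([0.6704, 0.3592]), np.float64(3.5), array([0.5706, 0.3531]), np.float64(0.0782))]
[0.58089051 0.3525275  0.20157486]
[ 16.7   2.  180.1] [-0.01 -0.   -0.01]
```

```bash
python3 - <<'E'
from h import *
a=cv2.imread('pics/w10.png').copy()
for P in [(.5650,.358,.022),(.6653,.339,.004),(.515,.414,0),(.57,.3605,.022)]:
    u=w2px('w10',P); cv2.circle(a,tuple(int(round(t)) for t in u),2,(255,0,255),-1)
cv2.imwrite('pics/c10.png',a)
E
```

```text
(no output)
```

View pics/c10.png

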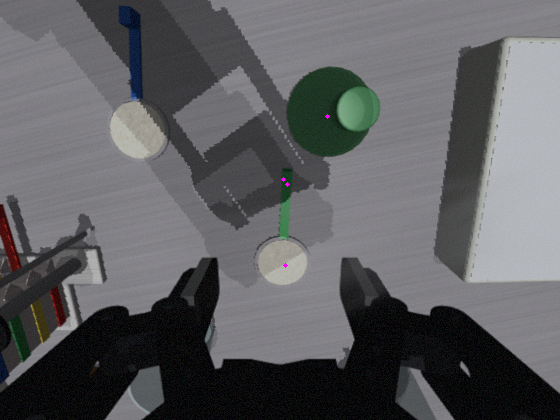

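The green disc's grip is at (288,173) and its frit at (282,260). The flask's foot is centred at about (330,111), just behind the grip.

```bash
python3 - <<'E'
from h import *
g=px2w('w10',287.5,174,.022);f=px2w('w10',282,260.5,.004);e=px2w('w10',330,111,.003);d=f-g
y=np.degrees(np.arctan2(d[1],d[0])); print(g,f,e,np.hypot(d[0],d[1]),y); u=d[:2]/np.hypot(d[0],d[1]); t=f[:2]-.1*u+.004*u; print(t); togo([*t,.0235],y)
E
```

```text
[0.56061058 0.36347456 0.022     ] [0.65886845 0.33699323 0.004     ] [0.51110901 0.41735595 0.003     ] 0.10176379810781223 -15.083322857512341
[0.5661758  0.36197468]
[ 16.4   6.1 178.1] [-0.01 -0.    2.77]
```

arm_command --rows "0.3 16 5.5 10 0 0 1.5; 0.3 0 0 30 0 0 0; 0.4 0 0 40 0 0 0; 0.5 0 0 40 0 0 0; 0.5 0 0 32 0 0 0"

```text
time_s: 28.97
position: [0.5658, 0.3612, 0.0475]
tool_rot: [[-0.971, 0.239, -0.001], [0.239, 0.971, -0.0], [0.001, -0.001, -1.0]]
ft_force: [-0.7, 0.4, -0.6]
grip_width: 0.0429
```

arm_command --rows "0.5 0 0 16 0 0 0; 0.5 0 0 7 0 0 0; 0.5 0 0 3 0 0 0; 0.5 0 0 0 0 0 0; 0.5 0 0 0 0 0 0"

```text
time_s: 29.38
position: [0.5671, 0.3625, 0.0251]
tool_rot: [[-0.971, 0.238, 0.003], [0.238, 0.971, 0.001], [-0.002, 0.002, -1.0]]
ft_force: [0.0, -0.8, -0.2]
grip_width: 0.0427
```

```bash
python3 - <<'E'
from h import *
print(st()[1]); togo([.5662,.3617,.023],-13.8)
E
```

```text
[0.56713256 0.3625277  0.02510287]
[ 0.7 -1.   2.1] [0.1  0.14 0.05]
```

arm_command --rows "0.9 1 -1 2 0 0 0; 0.9 0 0 0 0 0 0; 0.9 0 0 0 0 0 0; 0.9 0 0 0 0 0 0; 0.9 0 0 0 0 0 0"

```text
time_s: 29.8
position: [0.5652, 0.3618, 0.0221]
tool_rot: [[-0.971, 0.237, 0.001], [0.237, 0.971, 0.0], [-0.001, 0.0, -1.0]]
ft_force: [-1.0, -2.7, 5.6]
grip_width: 0.0094
```

arm_command --rows "0.9 0 0 0 0 0 0; 0.9 0 0 0 0 0 0; 0.9 0 0 0 0 0 0"

```text
time_s: 30.05
position: [0.5652, 0.3618, 0.0221]
tool_rot: [[-0.971, 0.237, 0.001], [0.237, 0.971, 0.0], [-0.001, 0.0, -1.0]]
ft_force: [-2.3, -1.4, 6.4]
grip_width: 0.0093
```

```bash
python3 - <<'E'
from h import *
print(st()[0]['grip_width'],st()[1]); tgt(-200,0,140)
E
```

```text
0.009299395037350007 [0.56517799 0.36183612 0.0220648 ]
[  61.8 -306.1 -118.1] [ 0.02  0.04 -3.47]
```

arm_command --rows "0.9 0 0 -20 0 0 0; 0.9 0 0 -40 0 0 0; 0.9 0 0 -40 0 0 0; 0.9 0 0 -40 0 0 0; 0.9 0 0 -40 0 0 -3.5"

```text
time_s: 30.47
position: [0.5646, 0.3616, 0.203]
tool_rot: [[-0.984, 0.178, -0.0], [0.178, 0.984, -0.0], [0.0, -0.0, -1.0]]
ft_force: [-0.3, 0.4, -1.0]
grip_width: 0.0094
```

arm_command --rows "0.9 8 -25 -18 0 0 0; 0.9 20 -34 0 0 0 0; 0.9 20 -34 0 0 0 0; 0.9 20 -34 0 0 0 0; 0.9 12 -36 0 0 0 0"

```text
time_s: 30.88
position: [0.4549, 0.2148, 0.2191]
tool_rot: [[-0.984, 0.176, -0.001], [0.176, 0.984, 0.0], [0.001, -0.0, -1.0]]
ft_force: [0.8, -0.2, -0.6]
grip_width: 0.0087
```

arm_command --rows "0.9 0 -38 0 0 0 0; 0.9 0 -38 0 0 0 0; 0.9 0 -38 0 0 0 0; 0.9 0 -25 20 0 0 0; 0.9 0 0 20 0 0 0"

```text
time_s: 31.3
position: [0.4325, 0.0754, 0.1796]
tool_rot: [[-0.983, 0.181, 0.003], [0.181, 0.983, -0.001], [-0.003, -0.001, -1.0]]
ft_force: [0.4, 1.0, -1.0]
grip_width: 0.0094
```

arm_command --rows "0.9 0 0 20 0 0 0; 0.9 0 0 10 0 0 0; 0.9 0 0 0 0 0 0; 0.9 0 0 0 0 0 0"

```text
time_s: 31.63
position: [0.4327, 0.0788, 0.1493]
tool_rot: [[-0.984, 0.178, -0.001], [0.178, 0.984, 0.0], [0.001, -0.0, -1.0]]
ft_force: [1.0, -0.7, -0.6]
grip_width: 0.0093
```

```bash
python3 - <<'E'
from h import *
print(st()[1]); tgt(-180,0,103.1)
E
```

```text
[0.43265237 0.07877611 0.14927395]
[-19.8   0.3  46.2] [-0.   -0.04  0.02]
```

arm_command --rows "0.9 -5 0.2 15 0 0 0; 0.9 -7 0 16 0 0 0; 0.9 -8 0 10 0 0 0; 0.9 0 0 5 0 0 0; 0.9 0 0 0 0 0 0"

```text
time_s: 32.05
position: [0.4524, 0.0755, 0.1031]
tool_rot: [[-0.984, 0.177, -0.001], [0.177, 0.984, 0.0], [0.001, -0.0, -1.0]]
ft_force: [-0.1, -0.5, -1.5]
grip_width: 0.0095
```

arm_command --rows "0.9 0 0 0 0 0 0; 0.9 0 0 0 0 0 0"

```text
time_s: 32.22
position: [0.4524, 0.0755, 0.1041]
tool_rot: [[-0.984, 0.177, 0.001], [0.177, 0.984, -0.0], [-0.001, 0.0, -1.0]]
ft_force: [0.5, -1.2, -0.6]
grip_width: 0.009
```

```bash
python3 - <<'E'
from h import *
print(st()[1]); tgt(-180,0,103.1)
E
```

```text
[0.45243583 0.07554067 0.1041001 ]
[ 0.3 -0.   1. ] [0.   0.07 0.04]
```

arm_command --rows "0.9 -8 0 0.8 0 0 0; 0.9 -12 0 0 0 0 0; 0.9 -12 0 0 0 0 0; 0.9 -8 0 0 0 0 0; 0.9 0 0 0 0 0 0"

```text
time_s: 32.63
position: [0.4935, 0.0679, 0.1028]
tool_rot: [[-0.984, 0.178, 0.002], [0.178, 0.984, -0.0], [-0.002, 0.0, -1.0]]
ft_force: [0.3, -0.5, -1.6]
grip_width: 0.009
```

arm_command --rows "0.9 -9 0 0 0 0 0; 0.9 -10 0 0 0 0 0; 0.9 -10 0 0 0 0 0; 0.9 -6 0 0 0 0 0; 0.9 -3 0 0 0 0 0"

```text
time_s: 33.05
position: [0.5298, 0.0614, 0.1024]
tool_rot: [[-0.984, 0.178, 0.0], [0.178, 0.984, -0.0], [-0.0, -0.0, -1.0]]
ft_force: [0.3, -0.4, -0.9]
grip_width: 0.0089
```

arm_command --rows "0.9 -1 0 0 0 0 0; 0.9 0 0 0 0 0 0; 0.9 -1 0 0 0 0 0; 0.9 0 0 0 0 0 0; 0.9 0 0 0 0 0 0"

```text
time_s: 33.47
position: [0.5309, 0.0613, 0.1025]
tool_rot: [[-0.984, 0.177, -0.0], [0.177, 0.984, -0.0], [0.0, -0.0, -1.0]]
ft_force: [0.3, 0.5, 0.1]
grip_width: 0.0087
```

arm_command --rows "0.9 -1 0 0 0 0 0; 0.9 0 0 0 0 0 0; 0.9 -1 0 0 0 0 0; 0.9 0 0 0 0 0 0; 0.9 0 0 0 0 0 0"

```text
time_s: 33.88
position: [0.5331, 0.0608, 0.1024]
tool_rot: [[-0.984, 0.178, -0.0], [0.178, 0.984, -0.0], [0.0, -0.0, -1.0]]
ft_force: [-0.6, 0.0, -0.3]
grip_width: 0.0092
```

arm_command --rows "0.9 -1 0 0 0 0 0; 0.9 0 0 0 0 0 0; 0.9 -0.5 0 0 0 0 0; 0.9 0 0 0 0 0 0; 0.9 0 0 0 0 0 0"

```text
time_s: 34.3
position: [0.5341, 0.0607, 0.1023]
tool_rot: [[-0.984, 0.177, -0.001], [0.177, 0.984, 0.0], [0.001, -0.0, -1.0]]
ft_force: [-3.6, 0.6, 0.2]
grip_width: 0.0089
```

arm_command --rows "0.9 -1 0 0 0 0 0; 0.9 0 0 0 0 0 0; 0.9 0 0 0 0 0 0"

```text
time_s: 34.55
position: [0.5343, 0.0608, 0.102]
tool_rot: [[-0.984, 0.177, -0.003], [0.177, 0.984, 0.001], [0.003, -0.0, -1.0]]
ft_force: [-6.2, 1.8, 0.7]
grip_width: 0.0094
```

arm_command --rows "0.9 -1 0 0 0 0 0; 0.9 0 0 0 0 0 0; 0.9 0 0 0 0 0 0"

```text
time_s: 34.8
position: [0.5345, 0.0608, 0.1018]
tool_rot: [[-0.984, 0.177, -0.005], [0.177, 0.984, 0.001], [0.005, -0.0, -1.0]]
ft_force: [-9.6, 3.7, 1.7]
grip_width: 0.0092
```

arm_command --rows "0.9 2.5 0 0 0 0 0; 0.9 0 0 2 0 0 0; 0.9 0 0 2 0 0 0; 0.9 0 0 0.4 0 0 0; 0.9 0 0 0 0 0 0"

```text
time_s: 35.22
position: [0.5341, 0.0607, 0.0979]
tool_rot: [[-0.984, 0.178, -0.0], [0.178, 0.984, 0.0], [0.0, 0.0, -1.0]]
ft_force: [-3.1, 0.5, 1.7]
grip_width: 0.0094
```

arm_command --rows "0.7 0 0 0 0 0 0; 0.4 0 0 0 0 0 0; 0.2 0 0 0 0 0 0; 0 0 0 0 0 0 0; 0 0 0 -10 0 0 0"

```text
time_s: 35.63
position: [0.5335, 0.0606, 0.107]
tool_rot: [[-0.984, 0.178, -0.003], [0.178, 0.984, 0.0], [0.003, -0.0, -1.0]]
ft_force: [-0.2, -0.2, 0.5]
grip_width: 0.0696
```

arm_command --rows "0 0 0 -35 0 0 0; 0 0 0 -40 0 0 0; 0 0 0 -30 0 0 0; 0 0 0 0 0 0 0; 0 0 0 0 0 0 0"

```text
time_s: 36.05
position: [0.5346, 0.0606, 0.2152]
tool_rot: [[-0.984, 0.177, 0.004], [0.177, 0.984, -0.001], [-0.004, 0.0, -1.0]]
ft_force: [-0.8, -0.8, -0.5]
grip_width: 0.0852
```

```bash
python3 - <<'E'
from h import *
snap('wrist','w11'); snap('top','t11')
print(disc('t11','blue',(.44,.235)),disc('w11','blue',(.44,.235)))
im=cv2.imread('pics/w11.png'); cv2.imwrite('pics/c11.png',np.hstack([cv2.resize(im[140:360,200:440],(440,400),interpolation=2),cv2.resize(im[0:180,330:510],(350,400),interpolation=2)]))
print(st()[1]); togo([.3935,.2505,.21],-14)
E
```

```text
[] [(np.int32(2512), array([0.4871, 0.2228]), np.float64(-15.1), array([0.3905, 0.2488]), np.float64(0.0629))]
[0.53361249 0.0607034  0.21247649]
[171.6 161.9   2.7] [-0.01 -0.07  3.77]
```

View pics/c11.png

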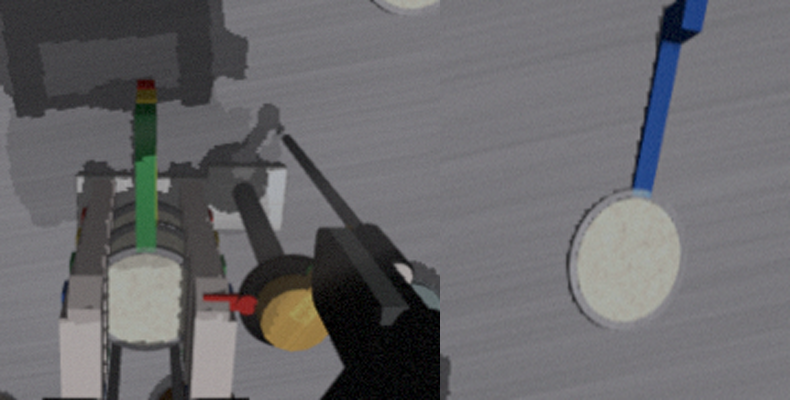

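Green is seated above yellow and red. The blue disc is undisturbed, so I go there.

arm_command --rows "0 0 0 0 0 0 4.5; 0 31 24 0 0 0 0; 0 31 24 0 0 0 0; 0 31 25 10 0 0 0; 0 31 25 10 0 0 0"

```text
time_s: 36.57
position: [0.4375, 0.1879, 0.1919]
tool_rot: [[-0.967, 0.255, -0.002], [0.255, 0.967, -0.0], [0.002, -0.001, -1.0]]
ft_force: [0.7, 1.2, -0.0]
grip_width: 0.0854
```

arm_command --rows "0 31 25 10 0 0 0; 0 30 24 10 0 0 0; 0 0 0 0 0 0 0; 0 0 0 0 0 0 0; 0 0 0 0 0 0 0"

```text
time_s: 36.98
position: [0.3926, 0.2497, 0.1725]
tool_rot: [[-0.967, 0.254, -0.001], [0.254, 0.967, -0.001], [0.001, -0.001, -1.0]]
ft_force: [-0.0, -0.2, -0.7]
grip_width: 0.0855
```

```bash
python3 - <<'E'
from h import *
snap('wrist','w12'); print(disc('w12','blue',(.44,.235))); print(st()[1]); togo([.392,.2495,.0215],-14.8)
E
```

```text
[(np.int32(1949), array([0.4874, 0.2243]), np.float64(-16.4), array([0.3914, 0.2525]), np.float64(0.0707))]
[0.39310154 0.24929727 0.1727216 ]
[  1.1  -0.  151.2] [-0.03 -0.02  0.03]
```

arm_command --rows "0 1.5 1.5 35 0 0 0.7; 0 0 0 40 0 0 0; 0 0 0 40 0 0 0; 0 0 0 20 0 0 0; 0 0 0 10 0 0 0"

```text
time_s: 37.45
position: [0.3912, 0.2501, 0.0252]
tool_rot: [[-0.963, 0.268, -0.004], [0.268, 0.963, -0.002], [0.004, -0.003, -1.0]]
ft_force: [-0.1, -0.5, 0.5]
grip_width: 0.0856
```

arm_command --rows "0.4 0 0 4 0 0 0; 0.9 0 0 1.5 0 0 0; 0.9 0 0 0 0 0 0; 0.9 0 0 0 0 0 0; 0.9 0 0 0 0 0 0"

```text
time_s: 37.87
position: [0.392, 0.2517, 0.0234]
tool_rot: [[-0.964, 0.266, 0.002], [0.266, 0.964, 0.001], [-0.002, 0.001, -1.0]]
ft_force: [0.1, 0.3, -0.3]
grip_width: 0.0258
```

arm_command --rows "0.9 0 0 0 0 0 0; 0.9 0 0 0 0 0 0; 0.9 0 0 0 0 0 0; 0.9 0 0 0 0 0 0"

```text
time_s: 38.2
position: [0.3918, 0.2518, 0.0232]
tool_rot: [[-0.964, 0.266, 0.001], [0.266, 0.964, 0.0], [-0.001, 0.001, -1.0]]
ft_force: [-1.9, -0.7, 6.2]
grip_width: 0.0093
```

```bash
python3 - <<'E'
from h import *
print(st()[1]); tgt(-200,0,140)
E
```

```text
[0.39179504 0.2517993  0.02324441]
[ -85.3 -155.6 -116.7] [ 0.03  0.08 -5.16]
```

arm_command --rows "0.9 0 0 -20 0 0 0; 0.9 0 0 -40 0 0 -5.1; 0.9 0 -20 -30 0 0 0; 0.9 0 -30 -29 0 0 0; 0.9 -5 -38 0 0 0 0"

```text
time_s: 38.62
position: [0.3818, 0.1647, 0.1459]
tool_rot: [[-0.984, 0.176, 0.009], [0.176, 0.984, 0.001], [-0.009, 0.003, -1.0]]
ft_force: [2.9, 0.1, -0.5]
grip_width: 0.0092
```

arm_command --rows "0.9 -5 -38 0 0 0 0; 0.9 -20 -36 0 0 0 0; 0.9 -35 0 0 0 0 0; 0.9 -6 0 0 0 0 0; 0.9 0 0 0 0 0 0"

```text
time_s: 39.03
position: [0.4338, 0.0788, 0.1415]
tool_rot: [[-0.983, 0.181, 0.001], [0.181, 0.983, -0.0], [-0.001, 0.0, -1.0]]
ft_force: [-0.2, 1.3, -1.8]
grip_width: 0.009
```

arm_command --rows "0.9 0 0 0 0 0 0; 0.9 0 0 0 0 0 0"

```text
time_s: 39.2
position: [0.4311, 0.0804, 0.1413]
tool_rot: [[-0.984, 0.178, -0.001], [0.178, 0.984, 0.0], [0.001, -0.0, -1.0]]
ft_force: [-0.1, 0.2, 0.1]
grip_width: 0.0089
```

```bash
python3 - <<'E'
from h import *
print(st()[1],st()[0]['grip_width']); tgt(-180,0,132.2)
E
```

```text
[0.43107987 0.08044365 0.14132588] 0.008911691095212261
[-21.6  -1.1   9.1] [-0.   -0.08 -0.  ]
```

arm_command --rows "0.9 -6 -1 4 0 0 0; 0.9 -8 0 4 0 0 0; 0.9 -7 0 1.5 0 0 0; 0.9 0 0 0 0 0 0; 0.9 0 0 0 0 0 0"

```text
time_s: 39.62
position: [0.453, 0.0749, 0.1317]
tool_rot: [[-0.984, 0.179, -0.001], [0.179, 0.984, 0.0], [0.001, -0.0, -1.0]]
ft_force: [-0.9, -1.2, -0.5]
grip_width: 0.0088
```

arm_command --rows "0.9 0 0 0 0 0 0; 0.9 0 0 0 0 0 0"

```text
time_s: 39.78
position: [0.4526, 0.0749, 0.132]
tool_rot: [[-0.984, 0.179, -0.0], [0.179, 0.984, 0.0], [0.0, 0.0, -1.0]]
ft_force: [-0.5, -0.6, -1.7]
grip_width: 0.0092
```

```bash
python3 - <<'E'
from h import *
print(st()[1]); tgt(-180,0,132.2)
E
```

```text
[0.45256664 0.07494513 0.13201445]
[ 0.5  0.5 -0.2] [ 0.   -0.01 -0.07]
```

arm_command --rows "0.9 -8 0.5 -0.2 0 0 0; 0.9 -12 0 0 0 0 0; 0.9 -12 0 0 0 0 0; 0.9 -8 0 0 0 0 0; 0.9 0 0 0 0 0 0"

```text
time_s: 40.2
position: [0.4937, 0.0678, 0.1322]
tool_rot: [[-0.984, 0.18, 0.001], [0.18, 0.984, -0.0], [-0.001, 0.0, -1.0]]
ft_force: [-1.1, -0.1, 0.1]
grip_width: 0.0088
```

arm_command --rows "0.9 -9 0 0 0 0 0; 0.9 -10 0 0 0 0 0; 0.9 -10 0 0 0 0 0; 0.9 -6 0 0 0 0 0; 0.9 -3 0 0 0 0 0"

```text
time_s: 40.62
position: [0.5302, 0.0613, 0.1321]
tool_rot: [[-0.984, 0.179, 0.0], [0.179, 0.984, -0.0], [-0.0, -0.0, -1.0]]
ft_force: [-0.1, -0.3, -1.4]
grip_width: 0.0093
```

arm_command --rows "0.9 -1 0 0 0 0 0; 0.9 0 0 0 0 0 0; 0.9 -1 0 0 0 0 0; 0.9 0 0 0 0 0 0; 0.9 0 0 0 0 0 0"

```text
time_s: 41.03
position: [0.5313, 0.0611, 0.1322]
tool_rot: [[-0.984, 0.179, -0.0], [0.179, 0.984, -0.0], [0.0, -0.0, -1.0]]
ft_force: [-0.1, 0.1, -0.3]
grip_width: 0.0093
```

arm_command --rows "0.9 -1 0 0 0 0 0; 0.9 0 0 0 0 0 0; 0.9 -1 0 0 0 0 0; 0.9 0 0 0 0 0 0; 0.9 0 0 0 0 0 0"

```text
time_s: 41.45
position: [0.5336, 0.0607, 0.1322]
tool_rot: [[-0.984, 0.179, 0.0], [0.179, 0.984, -0.0], [-0.0, -0.0, -1.0]]
ft_force: [1.2, 0.8, -0.9]
grip_width: 0.0092
```

arm_command --rows "0.9 -1 0 0 0 0 0; 0.9 0 0 0 0 0 0; 0.9 -0.5 0 0 0 0 0; 0.9 0 0 0 0 0 0; 0.9 0 0 0 0 0 0"

```text
time_s: 41.87
position: [0.5342, 0.0607, 0.1319]
tool_rot: [[-0.984, 0.179, -0.002], [0.179, 0.984, 0.0], [0.002, -0.0, -1.0]]
ft_force: [-5.7, 0.7, -0.2]
grip_width: 0.0089
```

arm_command --rows "0.9 -1 0 0 0 0 0; 0.9 0 0 0 0 0 0; 0.9 2 0 0 0 0 0; 0.9 0 0 2 0 0 0; 0.9 0 0 2 0 0 0"

```text
time_s: 42.28
position: [0.5341, 0.0606, 0.1282]
tool_rot: [[-0.984, 0.179, 0.0], [0.179, 0.984, -0.0], [-0.0, 0.0, -1.0]]
ft_force: [-2.3, 0.9, -0.9]
grip_width: 0.0094
```

arm_command --rows "0.9 0 0 1 0 0 0; 0.9 0 0 0 0 0 0; 0.7 0 0 0 0 0 0; 0.4 0 0 0 0 0 0; 0.2 0 0 0 0 0 0"

```text
time_s: 42.7
position: [0.5345, 0.0605, 0.1274]
tool_rot: [[-0.984, 0.179, 0.001], [0.179, 0.984, -0.0], [-0.001, 0.0, -1.0]]
ft_force: [0.1, 0.4, -0.6]
grip_width: 0.0449
```

arm_command --rows "0 0 0 0 0 0 0; 0 0 0 -15 0 0 0; 0 0 0 -35 0 0 0; 0 0 0 -35 0 0 0; 0 0 0 0 0 0 0"

```text
time_s: 43.12
position: [0.5364, 0.0604, 0.2186]
tool_rot: [[-0.984, 0.179, 0.012], [0.179, 0.984, -0.001], [-0.012, 0.001, -1.0]]
ft_force: [0.5, 0.4, 1.2]
grip_width: 0.0854
```

```bash
python3 - <<'E'
from h import *
snap('wrist','w13')
im=cv2.imread('pics/w13.png'); cv2.imwrite('pics/c13.png',cv2.resize(im[140:360,200:440],None,fx=2.5,fy=2.5,interpolation=2))
print(st()[1]); togo([.577,.1378,.169],-10.25)
E
```

```text
[0.53542533 0.06046798 0.21546522]
[-26.7  83.5  46.7] [ 0.03  0.43 -0.07]
```

View pics/c13.png

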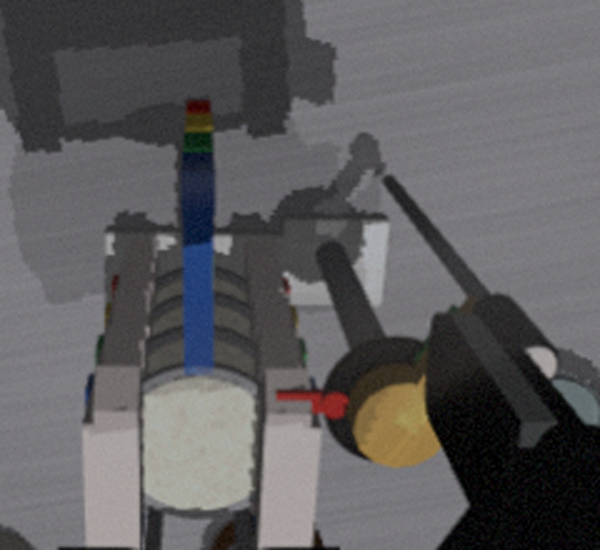

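All four discs are seated with their grips stacked at crop (198,105–180). Now I lock the collar.

arm_command --rows "0 -9 28 0 0 0 0; 0 -9 28 0 0 0 0; 0 -9 28 0 0 0 0; 0 0 0 0 0 0 0; 0 0 0 0 0 0 0"

```text
time_s: 43.58
position: [0.5755, 0.1393, 0.2108]
tool_rot: [[-0.984, 0.177, -0.002], [0.177, 0.984, -0.0], [0.002, -0.001, -1.0]]
ft_force: [-0.0, 0.3, 1.0]
grip_width: 0.0854
```

arm_command --rows "0 0 0 15 0 0 0; 0 0 0 20 0 0 0; 0 0 0 9 0 0 0; 0 0 0 2 0 0 0; 0 0 0 0 0 0 0"

```text
time_s: 44.0
position: [0.5754, 0.1378, 0.1658]
tool_rot: [[-0.984, 0.18, -0.001], [0.18, 0.984, -0.0], [0.001, -0.0, -1.0]]
ft_force: [0.4, 0.6, -0.4]
grip_width: 0.0856
```

arm_command --rows "0.5 0 0 0 0 0 0; 0.9 0 0 0 0 0 0; 0.9 0 0 0 0 0 0; 0.9 0 0 0 0 0 0; 0.9 0 0 0 0 0 0"

```text
time_s: 44.42
position: [0.5757, 0.1384, 0.1666]
tool_rot: [[-0.984, 0.179, 0.001], [0.179, 0.984, -0.0], [-0.001, 0.0, -1.0]]
ft_force: [-0.7, -0.2, -0.2]
grip_width: 0.0254
```

arm_command --rows "0.9 0 0 0 0 0 0; 0.9 0 0 0 0 0 0; 0.9 0 0 0 0 0 0"

```text
time_s: 44.67
position: [0.5756, 0.1385, 0.1666]
tool_rot: [[-0.984, 0.179, 0.0], [0.179, 0.984, 0.0], [-0.0, 0.0, -1.0]]
ft_force: [-1.2, 0.7, 3.8]
grip_width: 0.0118
```

```bash
python3 - <<'E'
from h import *
s,p,R=st(); print(p,s['ft_force'],s['grip_width'])
c=np.array([.6095,.109]); a0=np.degrees(np.arctan2(p[1]-c[1],p[0]-c[0]))%360; print(a0,np.hypot(*(p[:2]-c)))
a=np.radians(np.linspace(a0,270-10.25+1,13)); P=44*np.c_[np.cos(a),np.sin(a)]
print((np.diff(P,axis=0)@R[:2,:2]).round(1).tolist(), c*1000+P[-1])
E
```

```text
[0.57564832 0.13853218 0.16658866] [-1.19603018  0.6675156   3.76732907] 0.011835084708629578
138.89857913468478 0.0449231158053514
[[3.4, -7.0], [2.1, -7.5], [0.7, -7.8], [-0.6, -7.8], [-2.0, -7.5], [-3.3, -7.1], [-4.5, -6.4], [-5.5, -5.5], [-6.4, -4.4], [-7.1, -3.2], [-7.6, -1.9], [-7.8, -0.5]] [602.42732711  65.57215987]
```

arm_command --rows "0.9 3.4 -7 0 0 0 0; 0.9 2.1 -7.5 0 0 0 0; 0.9 0.7 -7.8 0 0 0 0; 0.9 -0.6 -7.8 0 0 0 0; 0.9 -2 -7.5 0 0 0 0"

```text
time_s: 45.08
position: [0.562, 0.1035, 0.1664]
tool_rot: [[-0.984, 0.177, -0.007], [0.177, 0.984, 0.002], [0.007, 0.001, -1.0]]
ft_force: [-16.1, 6.8, 11.8]
grip_width: 0.0119
```

arm_command --rows "0.9 -3.3 -7.1 0 0 0 0; 0.9 -4.5 -6.4 0 0 0 0; 0.9 -5.5 -5.5 0 0 0 0; 0.9 -6.4 -4.4 0 0 0 0; 0.9 -7.1 -3.2 0 0 0 0"

```text
time_s: 45.5
position: [0.587, 0.072, 0.1664]
tool_rot: [[-0.984, 0.179, 0.001], [0.179, 0.984, 0.002], [-0.0, 0.002, -1.0]]
ft_force: [0.1, 8.2, 0.7]
grip_width: 0.0117
```

arm_command --rows "0.9 -7.6 -1.9 0 0 0 0; 0.9 -7.8 -0.5 0 0 0 0; 0.9 0 0 0 0 0 0; 0.9 0 0 0 0 0 0"

```text
time_s: 45.83
position: [0.6024, 0.0659, 0.1664]
tool_rot: [[-0.984, 0.179, 0.002], [0.179, 0.984, -0.0], [-0.002, 0.0, -1.0]]
ft_force: [2.1, 1.6, 2.4]
grip_width: 0.0119
```

arm_command --rows "0.9 -1 0 0 0 0 0; 0.9 -1 0 0 0 0 0; 0.9 0 0 0 0 0 0; 0.9 0 0 0 0 0 0"

```text
time_s: 46.17
position: [0.6031, 0.0657, 0.1664]
tool_rot: [[-0.984, 0.179, -0.001], [0.179, 0.984, -0.0], [0.001, -0.0, -1.0]]
ft_force: [-2.9, 1.0, 5.1]
grip_width: 0.0119
```

arm_command --rows "0.9 -1 0 0 0 0 0; 0.9 -1 0 0 0 0 0; 0.9 0 0 0 0 0 0; 0.9 0 0 0 0 0 0"

```text
time_s: 46.5
position: [0.6044, 0.0655, 0.1663]
tool_rot: [[-0.984, 0.178, -0.003], [0.178, 0.984, -0.0], [0.003, -0.001, -1.0]]
ft_force: [-7.2, 1.8, 6.8]
grip_width: 0.0117
```

arm_command --rows "0.9 -2 0 0 0 0 0; 0.9 0 0 0 0 0 0; 0.9 0 0 0 0 0 0"

```text
time_s: 46.75
position: [0.605, 0.0653, 0.1663]
tool_rot: [[-0.984, 0.178, -0.007], [0.178, 0.984, 0.0], [0.007, -0.001, -1.0]]
ft_force: [-14.3, 2.6, 11.2]
grip_width: 0.012
```

arm_command --rows "0.6 0 0 0 0 0 0; 0.3 0 0 0 0 0 0; 0 0 0 0 0 0 0; 0 0 0 -10 0 0 0; 0 0 0 -30 0 0 0"

```text
time_s: 47.17
position: [0.6062, 0.0647, 0.2031]
tool_rot: [[-0.984, 0.18, -0.008], [0.18, 0.984, 0.001], [0.008, -0.001, -1.0]]
ft_force: [0.6, 0.1, -1.0]
grip_width: 0.0719
```

arm_command --rows "0 0 0 -40 0 0 0; 0 0 0 -40 0 0 0; 0 0 0 -40 0 0 0; 0 0 0 0 0 0 0; 0 0 0 0 0 0 0"

```text
time_s: 47.58
position: [0.608, 0.0648, 0.3291]
tool_rot: [[-0.984, 0.179, 0.006], [0.179, 0.984, -0.001], [-0.006, 0.0, -1.0]]
ft_force: [0.2, -0.2, -1.3]
grip_width: 0.0853
```

```bash
python3 - <<'E'
from h import *
print(st()[1]); snap('wrist','w14'); 
im=cv2.imread('pics/w14.png'); cv2.imwrite('pics/c14.png',cv2.resize(im[130:300,200:420],None,fx=3.5,fy=3.5,interpolation=2))
E
```

```text
[0.60799542 0.06476483 0.32906196]
```

View pics/c14.png

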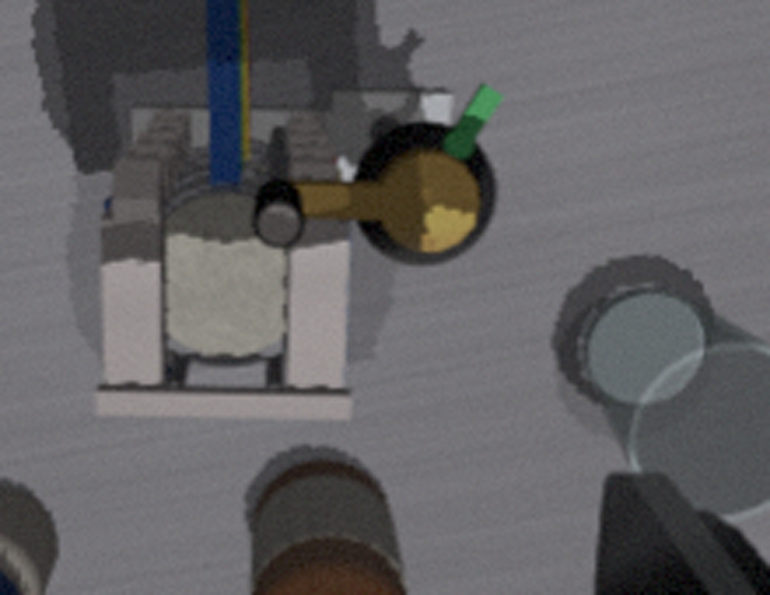

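The collar arm lies along −y over the red mark and was pressed against its stop. I take one last overall look at the tray and the bystanders.

```bash
python3 - <<'E'
from h import *
snap('scene','s15')
im=cv2.imread('pics/s15.png'); cv2.imwrite('pics/c15.png',cv2.resize(im[130:410,90:470],None,fx=2,fy=2,interpolation=2))
E
```

```text
(no output)
```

View pics/c15.png

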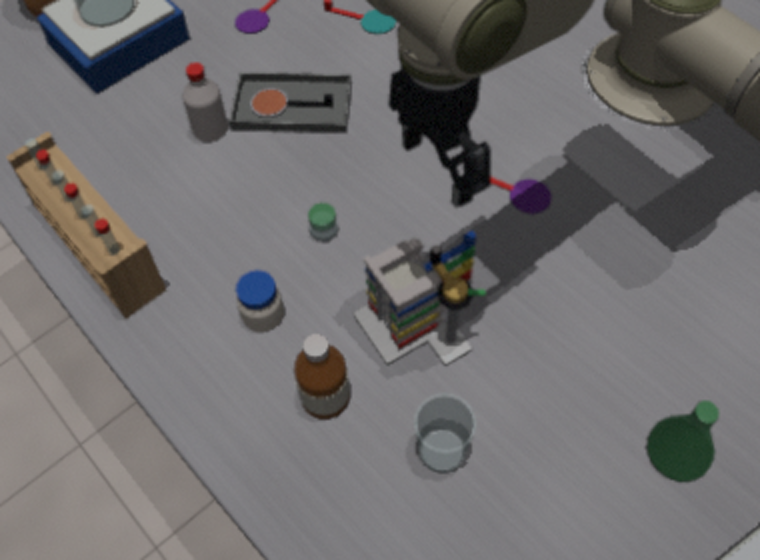

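The spent disc is flat in the tray, the four grips are stacked in the right colour order, and the glassware stands where it was. I'm handing the job in.

```bash
python3 -c "
from rig import env; print(env.close_job())"
```

```text
the job is handed in; nothing more can be done
None
```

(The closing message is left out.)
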